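# Fold down the drying rack and fan-dry the lint screen

### The arm

A 7-joint arm with a two-finger parallel gripper is mounted at the origin on the work surface. World frame = base frame: x ahead of the robot, y to its left, z up, the work surface at z = 0. Lengths are in m, angles in rad, forces in N, time in s.
With the tool pointing down it reaches from about 0.425 to 0.925 m from the base axis. Payload 6.8 kg.
Tool frame: the origin (TCP) lies at the very end of the fingers, on their centre line; the grasp point (between the pads) lies 19 mm behind it; z points along the fingers, y is the direction in which the jaws open and shut (so a half turn about z gives the same grasp; the last joint's range is limited). The gripper opens to 85 mm and grips with 20 to 120 N. Pads are 22 mm wide; open, the fingers measure 114 mm over their backs; the gripper's body (76 mm by 85 mm) begins 54 mm behind the grasp point. The pads swing forward as they close: fully open they stand 13 mm farther back than shut.
Start: joints at [1.232, 0.477, 0.022, 1.555, -0.011, 1.109, -0.083], TCP at [0.154, -0.657, 0.231] pointing down, gripper open.
Joint ranges: [-2.96, 2.96], [-0.34, 2.1], [-1.41, 1.46], [0.24, 2.44], [-1.37, 4.51], [0.17, 1.92], [-2.96, 2.96]. Speed limits (rad/s): [2.39, 2.39, 3.14, 3.14, 3.14, 3.14, 3.14].

### API

Orientations are given as a rotation vector (axis times angle).
In Python, from bench import monitor, viewer, job gives the robot as it stands. The module is installed in compiled form; this text tells all that it offers.
- The arm moves only by the tool drive_tool, never from a script. Its argument "commands" is a list of rows, each an object with "linear": the shift along the tool's x, y, z in m, a list of three; "dr": the turn, a rotation vector about the tool's x, y, z in degrees, a list of three; "jaw": the closure, from 0 (fully open) to 1 (shut). A call has 1 to 8 rows; each row shifts and turns the pose as measured when the row begins, along the tool's axes as they then stand; what a row does not reach is not made up. A row lasts 1/8 s, in which the tool goes at most 62.5 mm and 10.7 degrees, less where a joint would pass 70% of its speed; a pose out of reach is approached as far as the arm can. A call is refused whole if a number of a shift passes 0.0625 or a number of a turn 10.7, either way. A call with a gripper value outside its range is refused whole. The fingers move at their own pace and stop on an object; "force" is the grip in N (left out, the last holds). Time passes only in rows, so rows that do not move let the fingers close. It gives the time, the measured TCP pose, the force and the opening at its end, in the units of the state.
- monitor.get_obs(): the state, without advancing time (a new reading comes with each control period).
- viewer.grab_frame(name): name is "scene" or "top" or "wrist"; returns the picture (384x512x3 uint8, red, green, blue); there is no depth.
- viewer.calibration(name): a dict with "K" (3x3 intrinsics, pixels), "k1" (the pictures are not rectified: a ray, as slopes to the right and down, at radius r is drawn at 1 + k1 r^2 times it, then the intrinsics apply), "R" (3x3) and "t" (3): a world point X has camera coordinates R X + t. Camera axes: x right, y down, z forward; pixel columns grow to the right and rows downward; lengths in m; the calibration is good to about 2 mm. A picture is of the moment at which its call begins: read the wrist's pose just before it. calibration takes no time and is no camera call; for the wrist camera it gives the pose at the moment of the call.
- job.hand_in(): hands the job in, once; it reports no verdict.
The state is a dict: "clock": time; "joints": joint angles; "qvel": joint speeds; "tau": joint torques, N m; "tcp_pos": TCP position; "orientation": TCP orientation; "contact_force": force on the tool from outside, world axes, zero at the start; "moment": the same for the moment, N m; "grip_width": finger opening in m.
Only numpy, scipy, OpenCV 4.12 (cv2) and the standard library are available. Lean on these libraries where they do the work, as an engineer would, in place of code of your own. Each camera call takes 0.05 s, during which the arm holds its last target.

### The job

The washed lint screen has drained on the tilted rack: take it off and lay it flat on the green mat, let go, then throw the red pawl over to release the ratchet and fold the rack right down flat. Then pick the screen up again and lay it crosswise over the middle of the folded rack, above the fan, and after that flip the fan's toggle switch on; leave the other things on the counter where they are.

Things in the scene. Friction and masses are not known exactly. Their poses are not given: they have to be found in the camera images.
- stand: Fixed fan drying stand (left or right): white plinth 225 x 150 x 30 mm high, black fan disc. Origin: centre of its underside; x points away from the robot, y left, z up, yaw within 0.4. Blue rack on top, hinged along y at x -100, z 45 mm; red pawl on its +y side, its pivot at x -24, y 92, z 122 mm on an upright at y 104 to 113, 132 mm high; grey switch box (60 x 50 x 50 mm high) at x 30, y -105.
- rack (a joint): Tilt of the blue rack, rad: 0 = folded flat, larger = far end raised (to 1.0); starts near 0.67. Stiff damped hinge: stays where left, needs 2 to 6 N at the far edge to go down slowly. Steel pins on its +y side and the pawl make a ratchet: it rises freely but goes down at most 0.22 rad until the pawl is thrown. Leaning on it first jams the pawl.
- rack_middle (a point): Between the tops of the two ribs that bear the screen, 95 mm from the hinge; 60 mm above the counter when folded. The rack is an open frame 190 long (from the hinge) x 150 x 6 mm, side rails 12 wide; the ribs run lengthwise at y +-18, 6 wide, tops 12 above the frame; beside them fingers have 30 mm free depth when folded. A stop 6 x 52 mm, 16 above the rib tops, stands at the hinge.
- rack_edge (a point): Middle of the top of the rack's bare far end bar (26 mm by 150 mm), 177 mm from the hinge: the place to push the rack down. Folded flat it is 48 mm above the counter.
- pawl (a joint): Red pawl, rad: 0 to 0.21 = engaged (lever leans 35 degrees or less to the robot side of upright, nose on the pins), 1.5 = thrown over, free (lever leans 51 degrees away). Turns about the stand's y. Its weight holds it on either side; balance near 0.6, past that it falls over by itself. Needs under 1 N at the knob when unloaded.
- pawl_knob (a point): Centre of the red ball, 20 mm in diameter, at the end of the pawl's lever (9 mm thick), 60 mm from the pawl's pivot. Push it away from the robot side (the stand's +x) over the top.
- switch (a joint): Steel toggle bat of the fan switch in rad: 0 = off (leans 0.4 rad towards the robot side), 0.8 = on (leans 0.4 rad away, the stand's +x). Balance at 0.4; past it the bat snaps to the other side by itself. Takes about 0.5 N at the tip.
- switch_tip (a point): Centre of the 13 mm ball end of the switch bat, 33 mm from its pivot.
- screen: Lint screen, a rigid orange frame with grey mesh, 130 (x) x 56 (y) x 14 mm (z), 70 to 120 g. Origin: centre of its underside. At the start it lies lengthwise on the tilted rack's ribs, its lower end against the stop, its x along the rack upward, its z square to the rack.
- mat: Green silicone mat, fixed, 200 (x) x 180 (y) x 4 mm, on the other side from the stand. Origin: centre of its underside.
- jug: Orange detergent jug, 70 x 110 x 198 mm high, origin under its centre: leave alone
- spray: Spray bottle with blue band, 64 mm across, 183 mm high, origin under its centre: leave alone
- scoop: Blue measuring cup, 60 mm across, 55 mm high, origin under its centre: leave alone
- pods: Amber jar with white cap, 56 mm across, 75 mm high, origin under its centre: leave alone
- brush: Wooden brush lying down, 200 mm long, origin under its centre: leave alone
- pegtub: White open tub of pegs, 80 x 120 x 60 mm, origin under its centre: leave alone
- sponge: Yellow sponge block, 70 x 110 x 35 mm, origin under its centre: leave alone
There are look-alikes about, which are no part of the job. Of the things like the screen, leave any that is blue or yellow; of the rest the smaller one is meant.

How it is judged:
By the outcome, as a careful person would: the job done as asked, in the order asked, and still so for the second after the job is handed in, with the robot touching nothing.
It also fails if it takes over 72 s, if anything falls off the work surface, if the arm or the gripper's body presses on something with over 40 N, if the wrist force passes 120 N, or if a joint passes its speed limit or range.

## Working session

There is one attempt and no reset: what is moved stays moved. The work goes in short steps, Python scripts to look and compute and a tool call to move; the robot and the scene stay as the last step left them, time stands still between calls to the robot, and variables do not carry over. Pictures are saved under pics/ and viewed, and the job is handed in when it is done.

Besides the shell and the picture viewer there is one more tool, called as name(argument=value, ...), one argument or row to a line, values as JSON. drive_tool: Moves the arm, as the interface text tells. Its arguments: {"type":"object","properties":{"commands":{"type":"array"},"force":{"type":"number"}},"required":["commands"]}

```bash
mkdir -p pics; ls; cat > h.py <<'E'
import numpy as np, cv2
from bench import monitor, viewer, job
def shot(n,f):
    c=viewer.calibration(n); im=viewer.grab_frame(n); cv2.imwrite('pics/'+f+'.png',im[:,:,::-1]); np.save('pics/'+f+'.npy',im)
    np.savez('pics/'+f+'_c.npz',**{k:np.array(v) for k,v in c.items()})
    return im,c
def cal(f):
    d=np.load('pics/'+f+'_c.npz'); return {k:d[k] for k in d}
def ray(c,u,v):
    K=np.array(c['K']);d=np.array([(u-K[0,2])/K[0,0],(v-K[1,2])/K[1,1]]);s=d.copy()
    for _ in range(30): s=d/(1+c['k1']*(s@s))
    R=np.array(c['R']);t=np.array(c['t']); o=-R.T@t; r=R.T@np.array([s[0],s[1],1]); return o,r/np.linalg.norm(r)
def onz(c,u,v,z):
    o,r=ray(c,u,v); return o+r*(z-o[2])/r[2]
def proj(c,X):
    p=np.array(c['R'])@np.array(X)+np.array(c['t']);s=p[:2]/p[2];s=s*(1+c['k1']*(s@s));K=np.array(c['K']);return np.array([K[0,0]*s[0]+K[0,2],K[1,1]*s[1]+K[1,2]])
def tri(c1,p1,c2,p2):
    o1,r1=ray(c1,*p1);o2,r2=ray(c2,*p2);A=np.stack([r1,-r2],1);s=np.linalg.lstsq(A,o2-o1,rcond=None)[0]
    a=o1+r1*s[0];b=o2+r2*s[1];return (a+b)/2,np.linalg.norm(a-b)
def st():
    o=monitor.get_obs()
    for k in ('clock','tcp_pos','orientation','contact_force','grip_width','joints'): print(k,np.round(o[k],4))
    return o
E
python3 - <<'E'
from h import *
st()
for n in('scene','top','wrist'):
    im,c=shot(n,n+'0'); print(n,c)
E
```

```text
pics
clock 0.0
tcp_pos [ 0.1542 -0.6565  0.2303]
orientation [-3.1189e+00 -3.6140e-01  5.0000e-04]
contact_force [0.5375 0.0807 0.2255]
grip_width 0.0857
joints [ 1.2319  0.4778  0.0223  1.5565 -0.0115  1.1093 -0.0831]
scene {'K': array([[463.25955678,   0.        , 259.65772458],
       [  0.        , 463.25955678, 188.90212252],
       [  0.        ,   0.        ,   1.        ]]), 'k1': -0.10132301697587659, 'R': array([[-0.21651822,  0.97618517,  0.01350472],
       [ 0.55735854,  0.1349557 , -0.81923038],
       [-0.80154309, -0.16985133, -0.57330551]]), 't': array([ 0.1313952 , -0.18015682,  2.11113082])}
top {'K': array([[460.90680225,   0.        , 254.03876836],
       [  0.        , 460.90680225, 190.38479585],
       [  0.        ,   0.        ,   1.        ]]), 'k1': -0.12309893805439763, 'R': array([[ 0.01507021, -0.99988246, -0.00281963],
       [-0.97384189, -0.01403818, -0.22679262],
       [ 0.22672638,  0.00616368, -0.97393899]]), 't': array([-0.03422364,  0.54337664,  1.68304649])}
wrist {'K': array([[332.13891067,   0.        , 257.54259281],
       [  0.        , 332.13891067, 194.83115482],
       [  0.        ,   0.        ,   1.        ]]), 'k1': -0.0855299799601067, 'R': array([[ 2.28585155e-01, -9.73523719e-01, -6.28599535e-04],
       [-9.27084585e-01, -2.17878117e-01,  3.05029996e-01],
       [-2.97090894e-01, -6.91425640e-02, -9.52342536e-01]]), 't': array([-0.67478468, -0.03969336,  0.37927198])}
```

View pics/scene0.png

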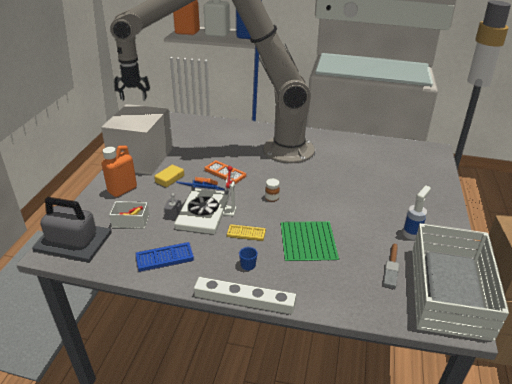

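View pics/top0.png

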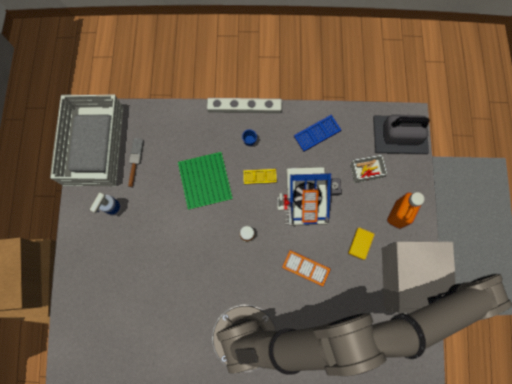

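```bash
python3 - <<'E'
from h import *
a=np.load('pics/top0.npy')[145:295,165:365]
b=np.load('pics/scene0.npy')[150:270,130:350]
cv2.imwrite('pics/crop0.png',cv2.resize(a,(800,600),interpolation=3)[:,:,::-1])
cv2.imwrite('pics/crop1.png',cv2.resize(b,(800,436),interpolation=3)[:,:,::-1])
E
```

```text
(no output)
```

View pics/crop0.png

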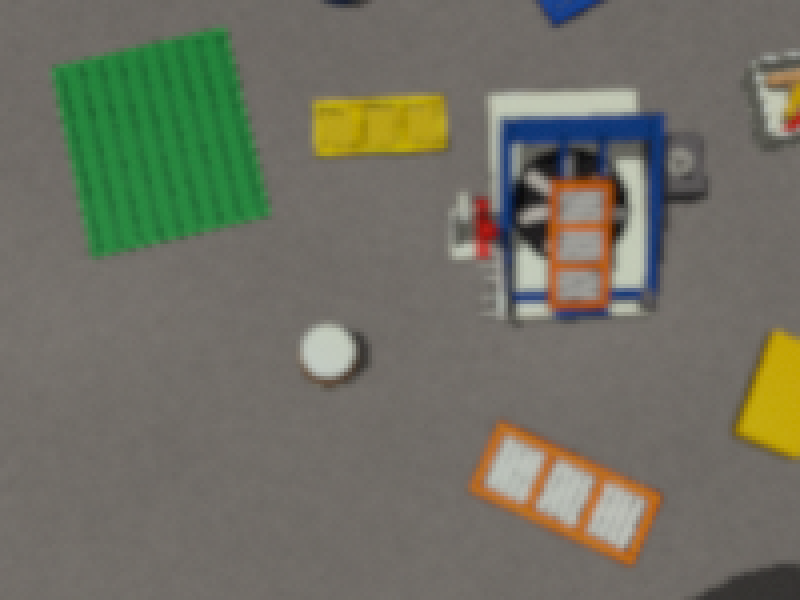

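View pics/crop1.png

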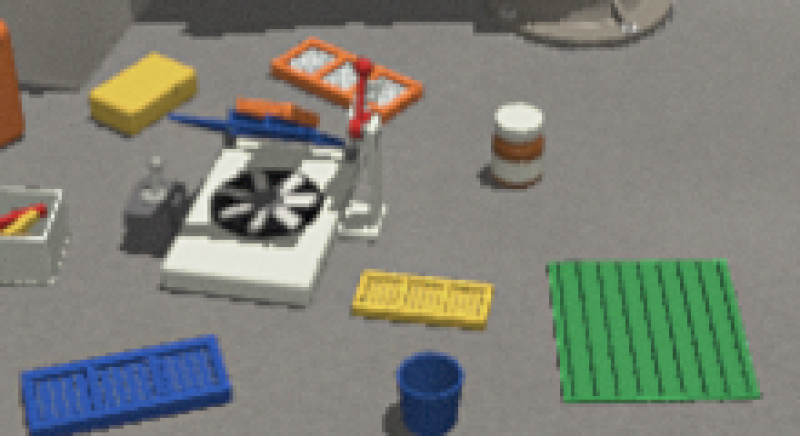

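View pics/wrist0.png

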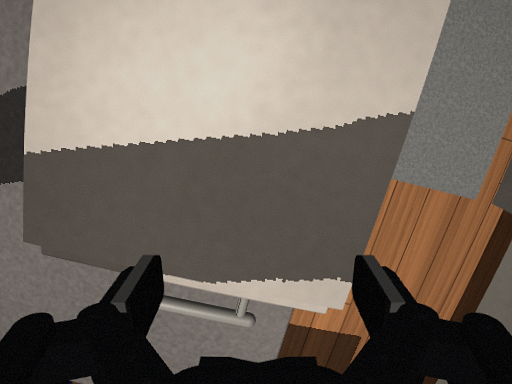

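```bash
python3 - <<'E'
from h import *
c=cal('top0'); s=cal('scene0')
f=lambda u,v,z:np.round(onz(c,165+u/4,145+v/4,z),4)
print('plinth far L,R',f(489,91,.03),f(637,89,.03),'near',f(483,318,.03),f(650,318,.03))
print('switchbox top',[f(*p,.05) for p in((667,135),(706,135),(667,198),(706,198))])
print('mat',[f(*p,.004) for p in((54,67),(228,29),(270,214),(94,258))])
im=np.load('pics/top0.npy')
hsv=cv2.cvtColor(im,cv2.COLOR_RGB2HSV)
m=cv2.inRange(hsv,(45,120,50),(80,255,255))
r=cv2.minAreaRect(cv2.findContours(m,0,1)[0][0]);
cs=max(cv2.findContours(m,0,1)[0],key=cv2.contourArea);b=cv2.boxPoints(cv2.minAreaRect(cs))
P=np.array([onz(c,*p,.004) for p in b]);print('mat box',P.round(4),P.mean(0))
g=lambda u,v,z:np.round(onz(s,130+u/3.636,150+v/3.636,z),4)
print('scene plinth far',g(162,270,.03),g(304,289,.03))
# pawl knob
print('knob tri',tri(c,(165+487/4,145+230/4),s,(130+364/3.636,150+65/3.636)))
print('switch tip',tri(c,(165+682/4,145+160/4),s,(130+155/3.636,150+163/3.636)))
print('rack far corners',)
for a,b in(((502,120),(0,0)),((663,118),(0,0))): pass
# jar
print('pods',f(328,350,.075))
E
```

```text
plinth far L,R [ 0.644  -0.1544  0.03  ] [ 0.6483 -0.2995  0.03  ] near [ 0.4201 -0.1484  0.03  ] [ 0.4221 -0.3076  0.03  ]
switchbox top [array([ 0.597 , -0.3245,  0.05  ]), array([ 0.5976, -0.3624,  0.05  ]), array([ 0.5349, -0.3231,  0.05  ]), array([ 0.5354, -0.3606,  0.05  ])]
mat [array([0.6704, 0.2774, 0.004 ]), array([0.7122, 0.1047, 0.004 ]), array([0.5237, 0.0577, 0.004 ]), array([0.4774, 0.228 , 0.004 ])]
mat box [[0.671  0.283  0.004 ]
 [0.7153 0.1093 0.004 ]
 [0.5238 0.0608 0.004 ]
 [0.4811 0.2303 0.004 ]] [0.59783327 0.17082376 0.004     ]
scene plinth far [ 0.6604 -0.2936  0.03  ] [ 0.6553 -0.1523  0.03  ]
knob tri (array([ 0.4757006 , -0.14125288,  0.1724017 ]), np.float64(0.0030873626720273103))
switch tip (array([ 0.56425968, -0.33265778,  0.083028  ]), np.float64(0.00010455085716004292))
rack far corners
pods [ 0.3812 -0.0028  0.075 ]
```

drive_tool(
  commands=[
    {"linear":[0,0,-0.06],"dr":[0,0,0],"jaw":0},
    {"linear":[0,0,-0.06],"dr":[0,0,0],"jaw":0},
    {"linear":[0.042,-0.036,-0.02],"dr":[0,0,0],"jaw":0},
    {"linear":[0.042,-0.036,-0.02],"dr":[0,0,0],"jaw":0},
    {"linear":[0.042,-0.036,0],"dr":[0,0,0],"jaw":0},
    {"linear":[0.042,-0.036,0],"dr":[0,0,0],"jaw":0},
    {"linear":[0.042,-0.036,0],"dr":[0,0,0],"jaw":0},
    {"linear":[0.042,-0.036,0],"dr":[0,0,0],"jaw":0},
  ],
)

```text
clock: 1.15
tcp_pos: [0.3524, -0.384, 0.3933]
orientation: [-3.117, -0.347, 0.003]
contact_force: [0.8, -0.5, -0.9]
grip_width: 0.0855
```

drive_tool(
  commands=[
    {"linear":[0.03,-0.031,0],"dr":[0,0,0],"jaw":0},
    {"linear":[0.03,-0.031,0],"dr":[0,0,0],"jaw":0},
    {"linear":[0.03,-0.031,0],"dr":[0,0,0],"jaw":0},
    {"linear":[0.03,-0.031,0],"dr":[0,0,0],"jaw":0},
    {"linear":[0,0,0],"dr":[0,0,6.3],"jaw":0},
    {"linear":[0,0,0],"dr":[0,0,6.3],"jaw":0},
  ],
)

```text
clock: 1.9
tcp_pos: [0.4464, -0.2251, 0.3929]
orientation: [-3.135, -0.01, 0.006]
contact_force: [0.3, -0.1, -0.1]
grip_width: 0.0854
```

```bash
python3 - <<'E'
from h import *
st()
im,c=shot('wrist','w1'); shot('top','top1')
cv2.imwrite('pics/w1b.png',cv2.resize(im,(800,600),interpolation=3)[:,:,::-1])
E
```

```text
clock 1.9
tcp_pos [ 0.4464 -0.2251  0.3929]
orientation [-3.1351 -0.0098  0.0057]
contact_force [ 0.2627 -0.0902 -0.113 ]
grip_width 0.0854
joints [ 0.6257  0.0876 -0.3013  1.7136  0.0215  1.3498 -1.2439]
```

View pics/w1b.png

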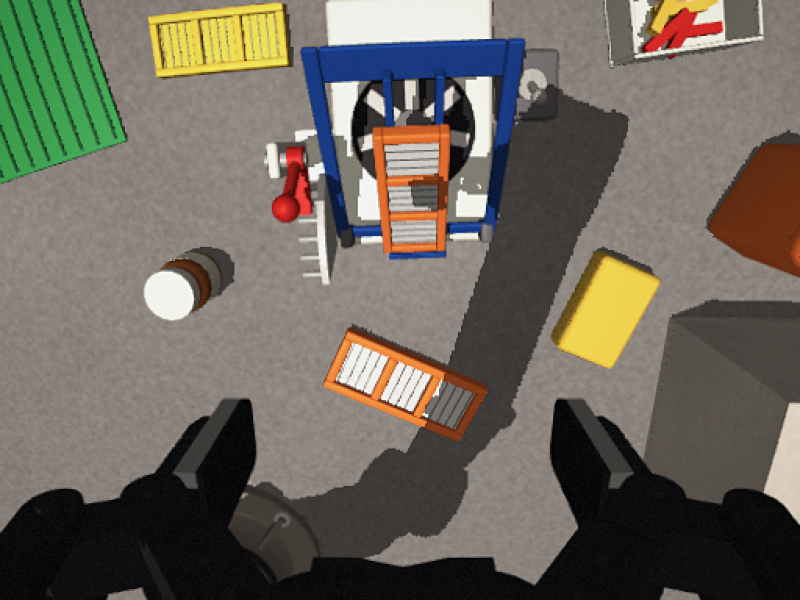

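```bash
cat > fit.py <<'E'
from h import *
from scipy.optimize import least_squares
cw=cal('w1');ct=cal('top1');cs=cal('scene0')
S=1.5625
def rk(p,d,y,n):
    sx,sy,yaw,t=p[:4];x=-.1+d*np.cos(t)-n*np.sin(t);z=.045+d*np.sin(t)+n*np.cos(t);return W(p,x,y,z)
def W(p,x,y,z):
    c,s=np.cos(p[2]),np.sin(p[2]);return np.array([p[0]+c*x-s*y,p[1]+s*x+c*y,z])
obs=[(lambda p:rk(p,.19,.075,.003),(302,48)),(lambda p:rk(p,.19,-.075,.003),(525,39)),
(lambda p:rk(p,p[4]+.13,p[5]+.028,.029),(373,127)),(lambda p:rk(p,p[4]+.13,p[5]-.028,.029),(450,125)),
(lambda p:rk(p,p[4],p[5]+.028,.029),(384,250)),(lambda p:rk(p,p[4],p[5]-.028,.029),(446,247)),
(lambda p:W(p,-.024-.06*np.sin(p[6]),.092,.122+.06*np.cos(p[6])),(286,208)),
]
def res(p):
    r=[proj(cw,f(p))-np.array(o)/S for f,o in obs]
    r+=[proj(ct,W(p,.1125,.075,.03))-[165+489/4,145+91/4],proj(ct,W(p,.1125,-.075,.03))-[165+637/4,145+89/4]]
    return np.concatenate(r)
if __name__=='__main__':
    q=least_squares(res,[.535,-.231,0,.67,.006,0,.6]); print(q.x.round(4)); print(q.fun.reshape(-1,2).round(1))
    p=q.x
    print('screen mid (thickness mid)',rk(p,p[4]+.065,p[5],.022).round(4),'edge',rk(p,.177,0,.003).round(4),'knob',W(p,-.024-.06*np.sin(p[6]),.092,.122+.06*np.cos(p[6])).round(4))
    print('switch tip tri', tri(cw,(538/S,80/S),cs,(130+155/3.636,150+163/3.636)))
    np.save('p.npy',p)
E
python3 fit.py; python3 - <<'E'
from h import *
im=np.load('pics/w1.npy')[20:100,320:420]
cv2.imwrite('pics/sw.png',cv2.resize(im,(700,560),interpolation=3)[:,:,::-1])
E
```

```text
[ 0.5353 -0.233   0.0455  0.6317  0.0126  0.0028  0.5126]
[[-0.4  0.1]
 [ 0.1 -0. ]
 [-0.7  0.2]
 [ 0.9 -0.6]
 [-0.2  0.2]
 [-0.1  0.7]
 [ 0.2 -0. ]
 [-0.4 -0.1]
 [ 0.8 -0.7]]
screen mid (thickness mid) [ 0.4849 -0.2325  0.1086] edge [ 0.5763 -0.2311  0.1519] knob [ 0.4777 -0.1435  0.1743]
switch tip tri (array([ 0.57126309, -0.33117852,  0.08857959]), np.float64(0.003308451607779638))
```

View pics/sw.png

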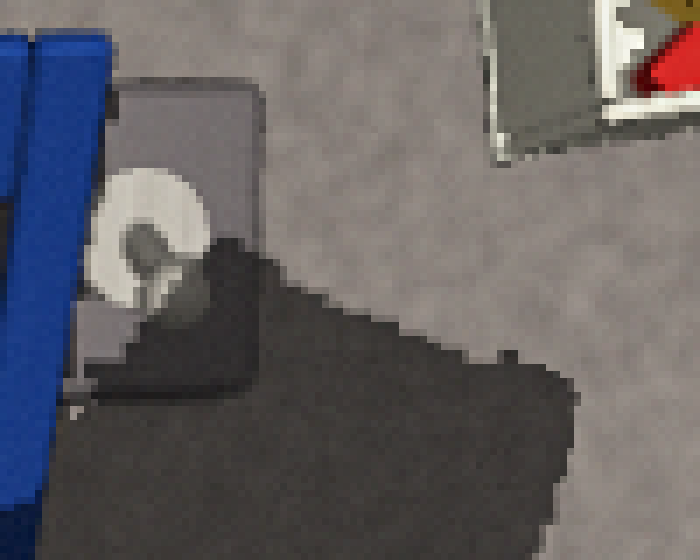

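```bash
cat >> h.py <<'E'
from scipy.spatial.transform import Rotation as Ro
def Rt(yaw,tilt):
    # tool x at yaw, pointing down, then tilt about tool y (deg; + = tip outward along tool x)
    return Ro.from_euler('z',yaw)*Ro.from_rotvec([np.pi,0,0])*Ro.from_euler('y',tilt,degrees=True)
def go(pos,yaw,tilt):
    o=monitor.get_obs();R=Ro.from_rotvec(o['orientation'])
    d=np.array(pos)-o['tcp_pos']
    print('now',np.round(o['tcp_pos'],4),'world d',d.round(4),'| tool d',R.inv().apply(d).round(4),'dr',np.degrees((R.inv()*Rt(yaw,tilt)).as_rotvec()).round(2),'| d in final tool axes',Rt(yaw,tilt).inv().apply(d).round(4))
E
python3 - <<'E'
from h import *
go((.4648,-.233,.1706),.0455,18)
E
```

```text
now [ 0.4464 -0.2251  0.3929] world d [ 0.0184 -0.0079 -0.2223] | tool d [0.0191 0.0096 0.2222] dr [-0.06 18.18 -2.14] | d in final tool axes [-0.0516  0.0088  0.217 ]
```

drive_tool(
  commands=[
    {"linear":[0,0,0.02],"dr":[0,9,-1],"jaw":0},
    {"linear":[0,0,0.02],"dr":[0,9,-1],"jaw":0},
    {"linear":[-0.017,0.004,0.045],"dr":[0,0,0],"jaw":0},
    {"linear":[-0.017,0.004,0.045],"dr":[0,0,0],"jaw":0},
    {"linear":[-0.012,0,0.04],"dr":[0,0,0],"jaw":0},
    {"linear":[0,0,0],"dr":[0,0,0],"jaw":0},
  ],
)

```text
clock: 2.75
tcp_pos: [0.4462, -0.2356, 0.2118]
orientation: [-3.098, -0.087, -0.504]
contact_force: [0.4, -0.2, -0.1]
grip_width: 0.0856
```

```bash
python3 - <<'E'
from h import *
st()
go((.4895,-.232,.0945),.0455,18)
E
```

```text
clock 2.75
tcp_pos [ 0.4462 -0.2356  0.2118]
orientation [-3.0977 -0.087  -0.5038]
contact_force [ 0.4081 -0.246  -0.0944]
grip_width 0.0856
joints [ 0.7123  0.1103 -0.2681  2.1598 -0.2119  0.599  -0.906 ]
now [ 0.4462 -0.2356  0.2118] world d [ 0.0433  0.0036 -0.1173] | tool d [ 0.0041 -0.002   0.125 ] dr [ 0.21 -0.47  0.64] | d in final tool axes [ 0.0051 -0.0016  0.125 ]
```

drive_tool(
  commands=[
    {"linear":[0.002,-0.001,0.035],"dr":[0,0,0],"jaw":0},
    {"linear":[0.002,-0.001,0.035],"dr":[0,0,0.5],"jaw":0},
    {"linear":[0,0,0.03],"dr":[0,0,0],"jaw":0},
    {"linear":[0,0,0.02],"dr":[0,0,0],"jaw":0},
  ],
)

```text
clock: 3.25
tcp_pos: [0.4959, -0.2372, 0.1064]
orientation: [3.091, 0.079, 0.524]
contact_force: [0.7, -1.0, -0.3]
grip_width: 0.0859
```

```bash
python3 - <<'E'
from h import *
st()
go((.4895,-.232,.0945),.0455,18)
shot('wrist','w2')
E
```

```text
clock 3.25
tcp_pos [ 0.4959 -0.2372  0.1064]
orientation [3.0905 0.0794 0.5236]
contact_force [ 0.6634 -1.0364 -0.3017]
grip_width 0.0859
joints [ 0.6316  0.3432 -0.2556  2.1749 -0.1459  0.3283 -0.9849]
now [ 0.4959 -0.2372  0.1064] world d [-0.0064  0.0052 -0.0119] | tool d [-0.0097 -0.0057  0.0092] dr [ 0.72 -1.21  0.45] | d in final tool axes [-0.0095 -0.0055  0.0094]
```

View pics/w2.png

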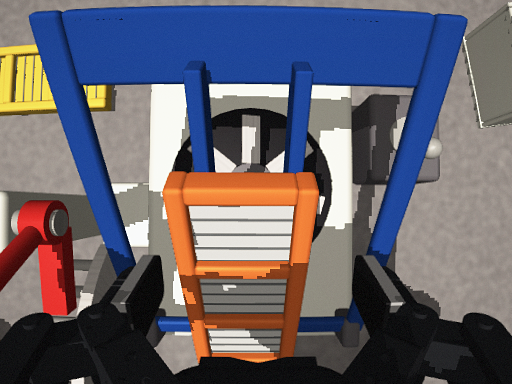

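drive_tool(
  commands=[
    {"linear":[-0.007,-0.006,0.004],"dr":[0.7,-1,0],"jaw":0},
    {"linear":[-0.002,0,0.005],"dr":[0,0,0],"jaw":0},
  ],
)

```text
clock: 3.55
tcp_pos: [0.4914, -0.2318, 0.0958]
orientation: [-3.095, -0.085, -0.498]
contact_force: [-0.3, 0.0, 0.2]
grip_width: 0.0858
```

```bash
python3 - <<'E'
from h import *
go((.4895,-.232,.0945),.0455,18)
E
```

```text
now [ 0.4914 -0.2318  0.0958] world d [-0.0019 -0.0002 -0.0013] | tool d [-0.0023  0.      0.0006] dr [ 0.02 -0.26  0.55] | d in final tool axes [-0.0022  0.0001  0.0006]
```

Close.

drive_tool(
  commands=[
    {"linear":[0,0,0],"dr":[0,0,0],"jaw":0.3},
    {"linear":[0,0,0],"dr":[0,0,0],"jaw":0.6},
    {"linear":[0,0,0],"dr":[0,0,0],"jaw":1},
    {"linear":[0,0,0],"dr":[0,0,0],"jaw":1},
    {"linear":[0,0,0],"dr":[0,0,0],"jaw":1},
  ],
  force=40,
)

```text
clock: 4.18
tcp_pos: [0.4915, -0.2325, 0.0976]
orientation: [-3.096, -0.085, -0.501]
contact_force: [0.7, -0.3, -2.1]
grip_width: 0.0554
```

drive_tool(
  commands=[
    {"linear":[-0.003,0,-0.01],"dr":[0,0,0],"jaw":1},
    {"linear":[-0.006,0,-0.019],"dr":[0,0,0],"jaw":1},
    {"linear":[-0.003,0,-0.03],"dr":[0,0,0],"jaw":1},
    {"linear":[0.012,0,-0.04],"dr":[0,0,0],"jaw":1},
    {"linear":[0.012,0,-0.04],"dr":[0,0,0],"jaw":1},
    {"linear":[0.012,0,-0.04],"dr":[0,0,0],"jaw":1},
  ],
)

```text
clock: 4.92
tcp_pos: [0.4521, -0.2323, 0.2781]
orientation: [-3.094, -0.083, -0.488]
contact_force: [0.3, 0.1, -0.9]
grip_width: 0.0551
```

```bash
python3 - <<'E'
from h import *
st()
shot('wrist','w3');shot('scene','s3')
go((.598,.165,.25),.0455,-18)
E
```

```text
clock 4.925
tcp_pos [ 0.4521 -0.2323  0.2781]
orientation [-3.0944 -0.0834 -0.4875]
contact_force [ 0.3328  0.1224 -0.9062]
grip_width 0.0551
joints [ 0.7211  0.0389 -0.2792  2.0633 -0.1954  0.7739 -0.9517]
now [ 0.455  -0.2338  0.2822] world d [ 0.143   0.3988 -0.0322] | tool d [ 0.1463 -0.3908  0.08  ] dr [  0.34 -36.37   0.46] | d in final tool axes [ 0.163  -0.3919 -0.0192]
```

View pics/w3.png

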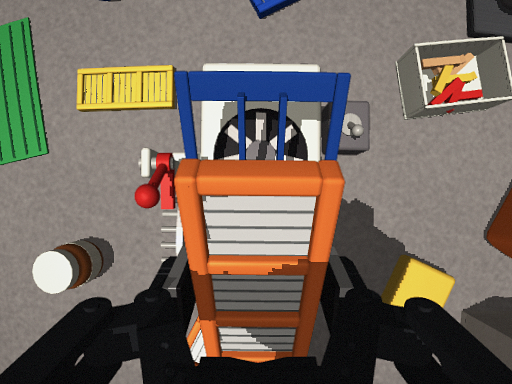

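View pics/s3.png

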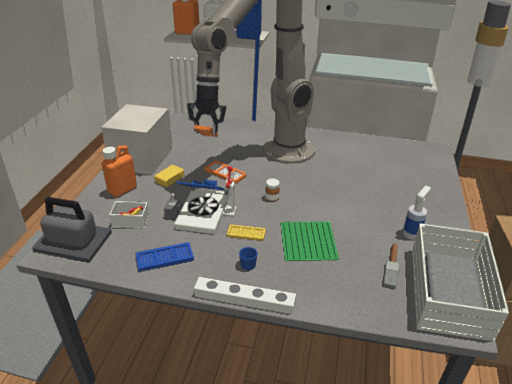

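drive_tool(
  commands=[
    {"linear":[0.018,-0.049,0.004],"dr":[0,0,0],"jaw":1},
    {"linear":[0.018,-0.049,0.004],"dr":[0,0,0],"jaw":1},
    {"linear":[0.018,-0.049,0.004],"dr":[0,0,0],"jaw":1},
    {"linear":[0.018,-0.049,0.004],"dr":[0,-3,0],"jaw":1},
    {"linear":[0.018,-0.049,0.004],"dr":[0,-7,0],"jaw":1},
    {"linear":[0.018,-0.049,0.004],"dr":[0,-9,0],"jaw":1},
    {"linear":[0.018,-0.049,0],"dr":[0,-9,0],"jaw":1},
    {"linear":[0.018,-0.049,0],"dr":[0,-8,0],"jaw":1},
  ],
)

```text
clock: 6.02
tcp_pos: [0.5798, 0.1668, 0.2828]
orientation: [3.079, 0.053, -0.502]
contact_force: [1.2, -0.5, 0.1]
grip_width: 0.0546
```

```bash
python3 - <<'E'
from h import *
st()
shot('wrist','w4');shot('scene','s4')
go((.598,.165,.20),.24,-18)
a=np.load('pics/s4.npy')[130:270,230:400];cv2.imwrite('pics/s4b.png',cv2.resize(a,None,fx=4,fy=4,interpolation=3)[:,:,::-1])
E
```

```text
clock 6.025
tcp_pos [0.5798 0.1668 0.2828]
orientation [ 3.0787  0.0529 -0.5021]
contact_force [ 1.197  -0.4825  0.133 ]
grip_width 0.0546
joints [ 0.0435  0.5711 -0.5973  1.3999  0.1734  1.5569 -2.0883]
now [0.5791 0.1718 0.2754] world d [ 0.0189 -0.0068 -0.0754] | tool d [0.0423 0.0068 0.0652] dr [ -3.     1.15 -10.82] | d in final tool axes [0.0392 0.0111 0.0665]
```

View pics/w4.png

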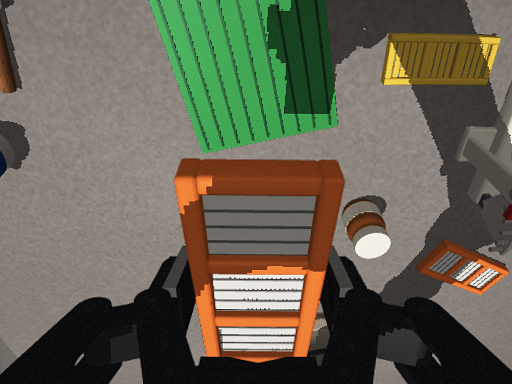

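View pics/s4b.png

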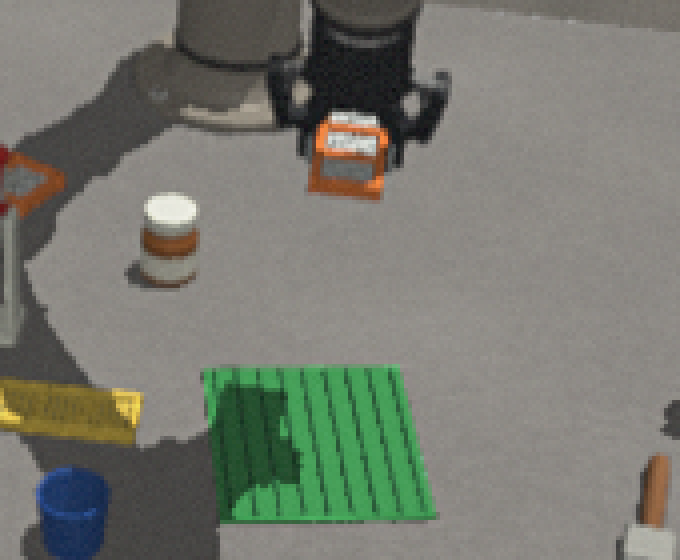

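drive_tool(
  commands=[
    {"linear":[0.02,0.003,0.04],"dr":[-1.5,0.6,-5.4],"jaw":1},
    {"linear":[0.015,0.003,0.04],"dr":[-1.5,0.6,-5.4],"jaw":1},
    {"linear":[0.025,0.003,0.05],"dr":[0,0,0],"jaw":1},
    {"linear":[0.02,0,0.05],"dr":[0,0,0],"jaw":1},
  ],
)

```text
clock: 6.62
tcp_pos: [0.6017, 0.1664, 0.0751]
orientation: [3.047, 0.381, -0.47]
contact_force: [1.2, 0.6, -1.0]
grip_width: 0.0549
```

```bash
python3 - <<'E'
from h import *
st()
go((.598,.171,.04),.24,-18)
E
```

```text
clock 6.625
tcp_pos [0.6017 0.1664 0.0751]
orientation [ 3.0466  0.3811 -0.4698]
contact_force [ 1.2246  0.628  -1.0228]
grip_width 0.0549
joints [ 0.0134  0.7983 -0.5745  1.5172  0.3486  1.2513 -1.9613]
now [0.6017 0.1664 0.0751] world d [-0.0037  0.0046 -0.0351] | tool d [ 0.0082 -0.0053  0.0342] dr [ 0.03 -0.48  0.51] | d in final tool axes [ 0.0085 -0.0053  0.0342]
```

drive_tool(
  commands=[
    {"linear":[0.005,-0.004,0.022],"dr":[0,-0.5,0.5],"jaw":1},
    {"linear":[0.004,0,0.015],"dr":[0,0,0],"jaw":1},
    {"linear":[0,0,0],"dr":[0,0,0],"jaw":1},
  ],
)

```text
clock: 7.0
tcp_pos: [0.5953, 0.1679, 0.0337]
orientation: [3.041, 0.366, -0.491]
contact_force: [-0.3, -0.1, -0.9]
grip_width: 0.0548
```

```bash
python3 - <<'E'
from h import *
st()
shot('wrist','w5');shot('scene','s5')
a=np.load('pics/s5.npy')[150:270,230:400];cv2.imwrite('pics/s5b.png',cv2.resize(a,None,fx=4,fy=4,interpolation=3)[:,:,::-1])
go((.598,.171,.012),.24,-18)
E
```

```text
clock 7.0
tcp_pos [0.5953 0.1679 0.0337]
orientation [ 3.0414  0.3658 -0.4912]
contact_force [-0.2898 -0.1404 -0.9101]
grip_width 0.0548
joints [ 1.0000e-04  8.4770e-01 -5.5830e-01  1.5346e+00  3.6630e-01  1.2018e+00
 -1.9849e+00]
now [0.5966 0.1687 0.0354] world d [ 0.0014  0.0023 -0.0234] | tool d [ 0.0091 -0.0019  0.0216] dr [ 0.02  0.17 -0.04] | d in final tool axes [ 0.009  -0.0019  0.0216]
```

View pics/s5b.png

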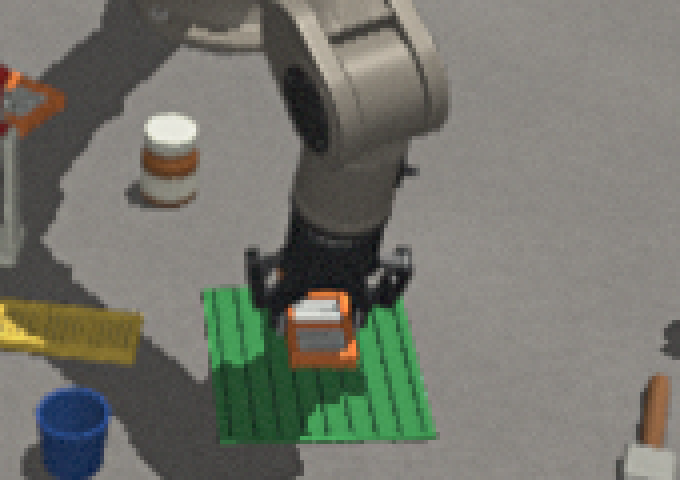

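View pics/w5.png

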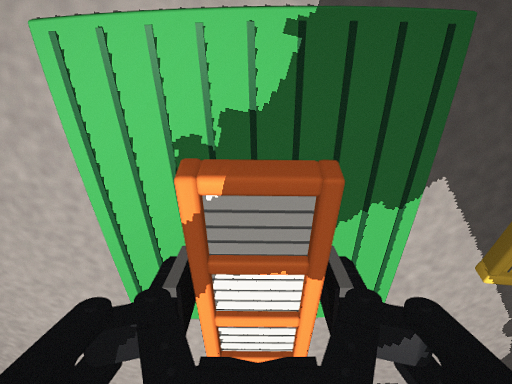

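drive_tool(
  commands=[
    {"linear":[0.004,-0.001,0.009],"dr":[0,0,0],"jaw":1},
    {"linear":[0.002,0,0.006],"dr":[0,0,0],"jaw":1},
    {"linear":[0,0,0],"dr":[0,0,0],"jaw":1},
  ],
)

```text
clock: 7.48
tcp_pos: [0.5994, 0.1707, 0.0213]
orientation: [3.045, 0.366, -0.478]
contact_force: [-0.2, 0.3, -0.9]
grip_width: 0.055
```

drive_tool(
  commands=[
    {"linear":[0.001,0,0.004],"dr":[0,0,0],"jaw":1},
    {"linear":[0,0,0],"dr":[0,0,0],"jaw":1},
  ],
)

```text
clock: 7.72
tcp_pos: [0.5993, 0.1707, 0.0171]
orientation: [3.045, 0.366, -0.478]
contact_force: [-0.7, -0.2, -1.0]
grip_width: 0.0549
```

drive_tool(
  commands=[
    {"linear":[0.001,0,0.003],"dr":[0,0,0],"jaw":1},
    {"linear":[0.001,0,0.002],"dr":[0,0,0],"jaw":1},
    {"linear":[0,0,0],"dr":[0,0,0],"jaw":1},
  ],
)

```text
clock: 8.1
tcp_pos: [0.5997, 0.1708, 0.0113]
orientation: [3.045, 0.366, -0.478]
contact_force: [-0.4, -0.6, -0.3]
grip_width: 0.0552
```

drive_tool(
  commands=[
    {"linear":[0.001,0,0.002],"dr":[0,0,0],"jaw":1},
    {"linear":[0,0,0],"dr":[0,0,0],"jaw":1},
  ],
)

```text
clock: 8.35
tcp_pos: [0.6001, 0.1708, 0.009]
orientation: [3.045, 0.366, -0.478]
contact_force: [-0.1, 0.3, -1.3]
grip_width: 0.0549
```

drive_tool(
  commands=[
    {"linear":[0.001,0,0.002],"dr":[0,0,0],"jaw":1},
    {"linear":[0,0,0],"dr":[0,0,0],"jaw":1},
  ],
)

```text
clock: 8.6
tcp_pos: [0.6005, 0.171, 0.0067]
orientation: [3.045, 0.366, -0.478]
contact_force: [-0.6, -0.1, -0.4]
grip_width: 0.0549
```

drive_tool(
  commands=[
    {"linear":[0.001,0,0.002],"dr":[0,0,0],"jaw":1},
    {"linear":[0,0,0],"dr":[0,0,0],"jaw":1},
  ],
)

```text
clock: 8.85
tcp_pos: [0.6008, 0.171, 0.0043]
orientation: [3.045, 0.366, -0.478]
contact_force: [-0.3, 0.2, -1.1]
grip_width: 0.0551
```

drive_tool(
  commands=[
    {"linear":[0.001,0,0.002],"dr":[0,0,0],"jaw":1},
    {"linear":[0,0,0],"dr":[0,0,0],"jaw":1},
  ],
)

```text
clock: 9.1
tcp_pos: [0.6013, 0.1712, 0.0027]
orientation: [3.045, 0.366, -0.478]
contact_force: [-0.0, -1.1, 0.8]
grip_width: 0.0554
```

```bash
python3 - <<'E'
from h import *
st()
shot('scene','s6');shot('wrist','w6')
a=np.load('pics/s6.npy')[190:270,270:380];cv2.imwrite('pics/s6b.png',cv2.resize(a,None,fx=7,fy=7,interpolation=3)[:,:,::-1])
E
```

```text
clock 9.1
tcp_pos [0.6013 0.1712 0.0027]
orientation [ 3.0454  0.3656 -0.4778]
contact_force [-0.0419 -1.1196  0.7524]
grip_width 0.0554
joints [-0.0113  0.89   -0.5451  1.5293  0.3869  1.158  -1.9941]
```

View pics/s6b.png

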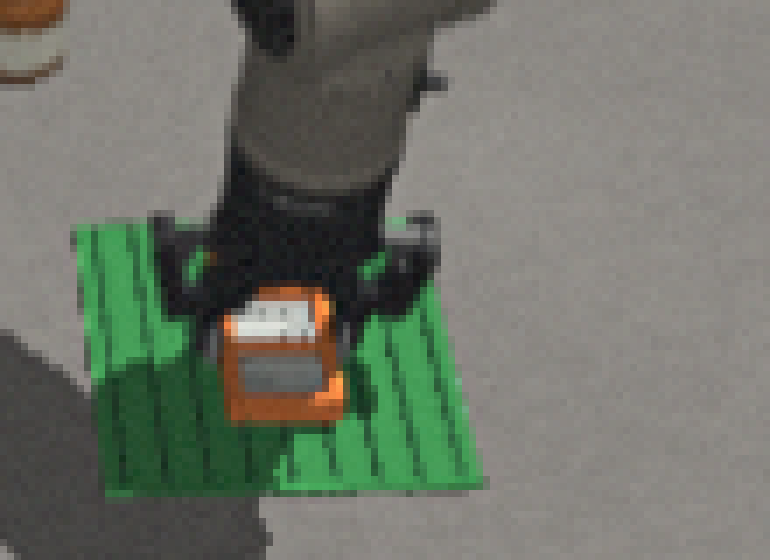

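View pics/w6.png

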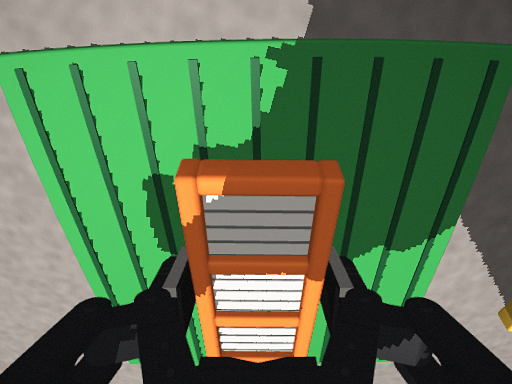

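drive_tool(
  commands=[
    {"linear":[0,0,0],"dr":[0,0,0],"jaw":0.3},
    {"linear":[0,0,0],"dr":[0,0,0],"jaw":0.1},
    {"linear":[0,0,0],"dr":[0,0,0],"jaw":0},
    {"linear":[0,0,-0.03],"dr":[0,0,0],"jaw":0},
    {"linear":[0,0,-0.05],"dr":[0,0,0],"jaw":0},
    {"linear":[0,0,-0.06],"dr":[0,9,0],"jaw":0},
    {"linear":[0,0,-0.06],"dr":[0,9,0],"jaw":0},
    {"linear":[0,0,-0.03],"dr":[0,0,0],"jaw":0},
  ],
)

```text
clock: 10.2
tcp_pos: [0.6522, 0.1836, 0.2268]
orientation: [-3.118, -0.375, -0.009]
contact_force: [0.9, 0.5, -0.0]
grip_width: 0.0855
```

```bash
python3 - <<'E'
from h import *
st()
im,_=shot('wrist','w7'); shot('top','top7')
cv2.imwrite('pics/w7b.png',cv2.resize(im,(800,600),interpolation=3)[:,:,::-1])
E
```

```text
clock 10.2
tcp_pos [0.6522 0.1836 0.2268]
orientation [-3.1185 -0.3753 -0.0095]
contact_force [ 0.9127  0.4948 -0.0218]
grip_width 0.0855
joints [ 0.0591  0.5576 -0.6283  1.5239  0.3468  1.1669 -1.9638]
```

View pics/w7b.png

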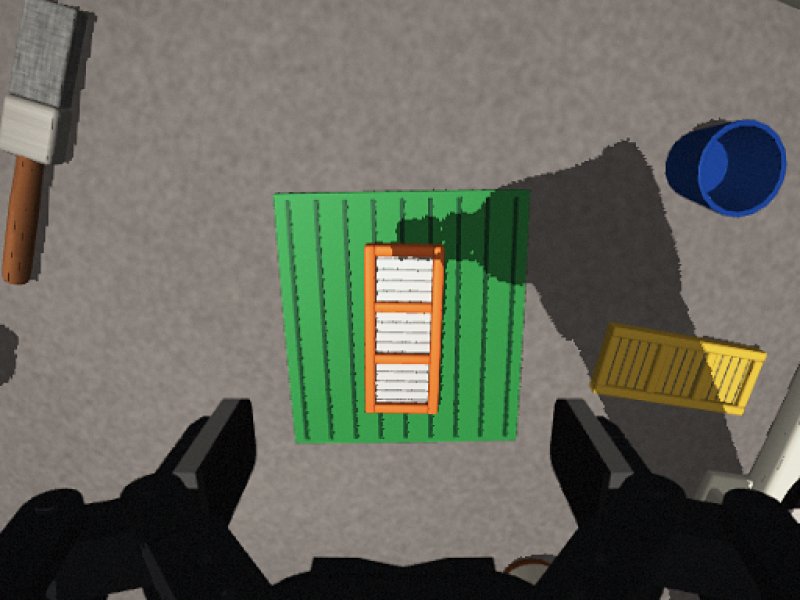

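```bash
python3 - <<'E'
from h import *
c=cal('w7');P=np.array([onz(c,u/1.5625,v/1.5625,.018) for u,v in((365,245),(443,245),(438,413),(366,413))])
print(P.round(4),P.mean(0).round(4)); a=(P[0]+P[1]-P[2]-P[3])/2;print(np.linalg.norm(a),np.arctan2(a[1],a[0]),np.linalg.norm(P[0]-P[1]))
p=np.load('p.npy')
from fit import W
k=W(p,-.024-.06*np.sin(p[6]),.092,.122+.06*np.cos(p[6]));print(k)
go((k[0]-.06,k[1],.25),.0455,0)
E
```

```text
[[0.6554 0.2101 0.018 ]
 [0.6681 0.1581 0.018 ]
 [0.542  0.128  0.018 ]
 [0.529  0.1814 0.018 ]] [0.5986 0.1694 0.018 ]
0.12964889413753436 0.22849289894979427 0.053562382514967054
[ 0.47774454 -0.1434834   0.17428761]
now [0.654  0.184  0.2277] world d [-0.2362 -0.3275  0.0223] | tool d [-0.3067  0.2624 -0.0249] dr [-0.08 -0.44 11.06] | d in final tool axes [-0.2509  0.3164 -0.0223]
```

drive_tool(
  commands=[
    {"linear":[-0.036,0.033,-0.006],"dr":[0,0,0],"jaw":0.5},
    {"linear":[-0.036,0.033,-0.006],"dr":[0,0,0],"jaw":1},
    {"linear":[-0.036,0.033,-0.006],"dr":[0,0,0],"jaw":1},
    {"linear":[-0.036,0.033,-0.006],"dr":[0,0,0],"jaw":1},
    {"linear":[-0.036,0.033,-0.006],"dr":[0,0,0],"jaw":1},
    {"linear":[-0.036,0.033,0],"dr":[0,0,0],"jaw":1},
    {"linear":[-0.036,0.033,0],"dr":[0,0,5],"jaw":1},
    {"linear":[-0.03,0.033,0],"dr":[0,0,6],"jaw":1},
  ],
)

```text
clock: 11.3
tcp_pos: [0.4308, -0.1444, 0.2495]
orientation: [-3.135, -0.071, 0.002]
contact_force: [0.9, -0.7, -0.0]
grip_width: -0.0001
```

```bash
python3 - <<'E'
from h import *
st()
go((.445,-.1440,.161),.0455,0)
im,_=shot('wrist','w8')
cv2.imwrite('pics/w8b.png',cv2.resize(im,(800,600),interpolation=3)[:,:,::-1])
E
```

```text
clock 11.3
tcp_pos [ 0.4308 -0.1444  0.2495]
orientation [-3.1347e+00 -7.1000e-02  1.8000e-03]
contact_force [ 0.8528 -0.7421 -0.0125]
grip_width -0.0001
joints [ 0.7238  0.1351 -0.5745  2.0043  0.0789  1.0273 -1.4131]
now [ 0.4308 -0.1444  0.2495] world d [ 0.0142  0.0004 -0.0885] | tool d [0.0143 0.0008 0.0885] dr [-0.35  0.06 -0.01] | d in final tool axes [0.0142 0.0002 0.0885]
```

View pics/w8b.png

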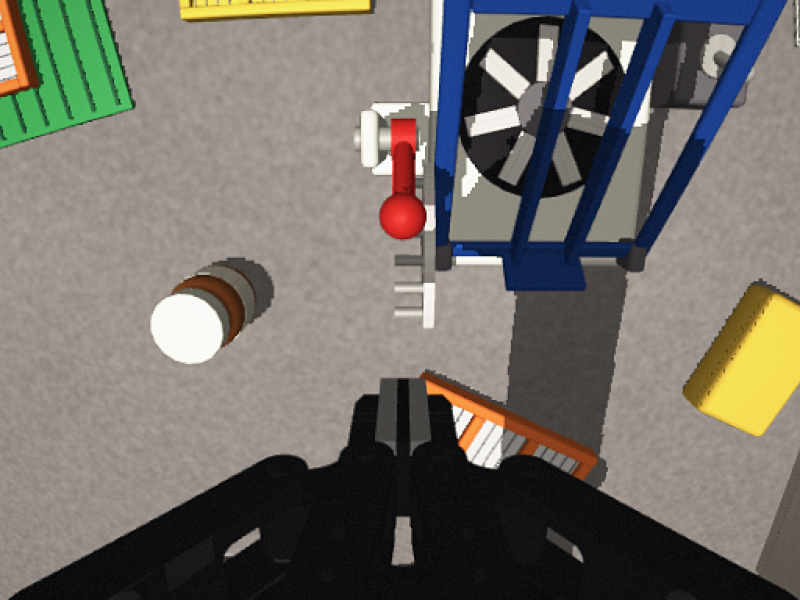

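drive_tool(
  commands=[
    {"linear":[0.002,0,0.04],"dr":[0,0,0],"jaw":1},
    {"linear":[0.003,0,0.035],"dr":[0,0,0],"jaw":1},
    {"linear":[0,0,0.012],"dr":[0,0,0],"jaw":1},
  ],
)

```text
clock: 11.72
tcp_pos: [0.4308, -0.1517, 0.1594]
orientation: [-3.139, -0.045, 0.007]
contact_force: [0.3, -0.4, -0.2]
grip_width: -0.0002
```

drive_tool(
  commands=[
    {"linear":[0,-0.007,0],"dr":[0,0,0],"jaw":1},
    {"linear":[0.01,0,0],"dr":[0,0,-0.9],"jaw":1},
  ],
)

```text
clock: 11.98
tcp_pos: [0.4406, -0.1434, 0.1594]
orientation: [-3.137, -0.073, 0.009]
contact_force: [0.2, -0.1, -0.3]
grip_width: 0.0001
```

drive_tool(
  commands=[
    {"linear":[0.015,0,0],"dr":[0,0,0],"jaw":1},
    {"linear":[0.015,0,-0.001],"dr":[0,0,0],"jaw":1},
    {"linear":[0.015,0,-0.001],"dr":[0,0,0],"jaw":1},
  ],
)

```text
clock: 12.35
tcp_pos: [0.4909, -0.1414, 0.1637]
orientation: [-3.139, -0.074, 0.002]
contact_force: [0.2, -0.0, -0.7]
grip_width: 0.0001
```

drive_tool(
  commands=[
    {"linear":[0.015,0,0],"dr":[0,0,0],"jaw":1},
    {"linear":[0.012,0,0],"dr":[0,0,0],"jaw":1},
    {"linear":[0,0,-0.03],"dr":[0,0,0],"jaw":1},
    {"linear":[0,0,-0.05],"dr":[0,0,0],"jaw":1},
    {"linear":[0,0,-0.05],"dr":[0,0,0],"jaw":1},
  ],
)

```text
clock: 12.98
tcp_pos: [0.5206, -0.1396, 0.2928]
orientation: [-3.135, -0.076, 0.014]
contact_force: [0.8, -0.1, 0.3]
grip_width: -0.0001
```

```bash
python3 - <<'E'
from h import *
st()
im,_=shot('wrist','w9')
shot('scene','s9')
cv2.imwrite('pics/w9b.png',cv2.resize(im,(800,600),interpolation=3)[:,:,::-1])
from fit import rk
e=rk(np.load('p.npy'),.177,0,.003);print(e)
go((e[0],e[1],.2),.0455,0)
E
```

```text
clock 12.975
tcp_pos [ 0.5206 -0.1396  0.2928]
orientation [-3.1346 -0.0755  0.0141]
contact_force [ 0.8498 -0.1088  0.3442]
grip_width -0.0001
joints [ 0.6291  0.2539 -0.5722  1.7679  0.1425  1.1722 -1.5078]
[ 0.57632948 -0.23109189  0.15194251]
now [ 0.524  -0.1398  0.2974] world d [ 0.0523 -0.0913 -0.0974] | tool d [0.0477 0.094  0.0971] dr [-0.17 -0.08  0.14] | d in final tool axes [0.0481 0.0936 0.0974]
```

View pics/w9b.png

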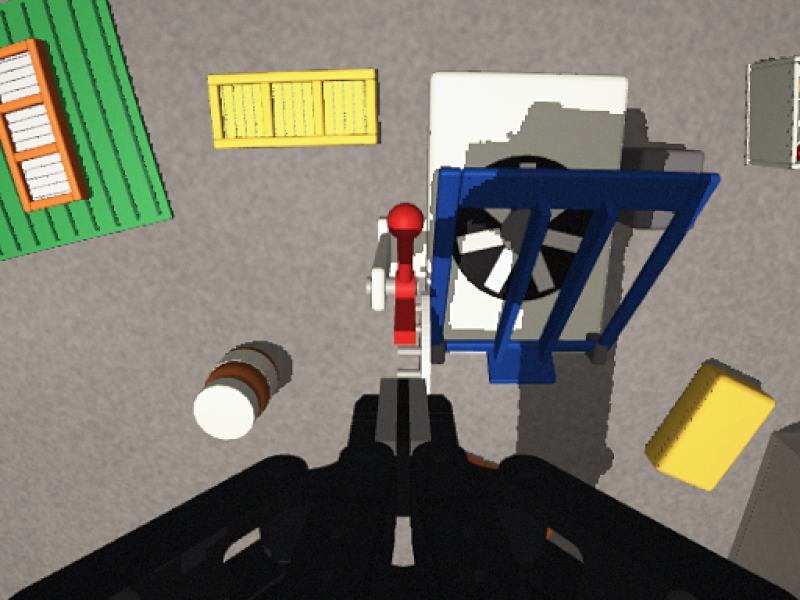

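drive_tool(
  commands=[
    {"linear":[0.024,0.047,0],"dr":[0,0,0],"jaw":1},
    {"linear":[0.024,0.047,0],"dr":[0,0,0],"jaw":1},
    {"linear":[0,0,0.05],"dr":[0,0,0],"jaw":1},
    {"linear":[0,0,0.05],"dr":[0,0,0],"jaw":1},
    {"linear":[0,0,0],"dr":[0,0,0],"jaw":1},
  ],
)

```text
clock: 13.7
tcp_pos: [0.5804, -0.2344, 0.1942]
orientation: [-3.14, -0.075, -0.005]
contact_force: [-0.2, 1.3, 0.7]
grip_width: 0.0004
```

```bash
python3 - <<'E'
from h import *
from fit import rk
p=np.load('p.npy')
go((.5763,-.2311,.155),.0455,0)
for t in np.arange(.6,-.01,-.1):
    p[3]=t; print(round(t,2),rk(p,.177,0,.003).round(4))
E
```

```text
now [ 0.5804 -0.2344  0.1942] world d [-0.0041  0.0033 -0.0392] | tool d [-0.004  -0.0034  0.0392] dr [-0.06 -0.17  0.14] | d in final tool axes [-0.0039 -0.0035  0.0392]
0.6 [ 0.5796 -0.2309  0.1474]
0.5 [ 0.5891 -0.2305  0.1325]
0.4 [ 0.5971 -0.2301  0.1167]
0.3 [ 0.6034 -0.2299  0.1002]
0.2 [ 0.6081 -0.2296  0.0831]
0.1 [ 0.611  -0.2295  0.0657]
0.0 [ 0.6122 -0.2295  0.048 ]
```

drive_tool(
  commands=[
    {"linear":[-0.003,-0.003,0.03],"dr":[0,0,0],"jaw":1},
    {"linear":[0,0,0.008],"dr":[0,0,0],"jaw":1},
    {"linear":[0.002,0,0.005],"dr":[0,0,0],"jaw":1},
    {"linear":[0.004,0,0.006],"dr":[0,0,0],"jaw":1},
  ],
)

```text
clock: 14.2
tcp_pos: [0.5871, -0.2314, 0.1513]
orientation: [3.139, 0.076, 0.014]
contact_force: [-3.6, 0.8, 1.9]
grip_width: -0.0003
```

drive_tool(
  commands=[
    {"linear":[0.004,0,0.007],"dr":[0,0,0],"jaw":1},
    {"linear":[0.004,0,0.007],"dr":[0,0,0],"jaw":1},
    {"linear":[0.004,0,0.008],"dr":[0,0,0],"jaw":1},
  ],
)

```text
clock: 14.58
tcp_pos: [0.6001, -0.2309, 0.1292]
orientation: [3.138, 0.075, 0.014]
contact_force: [-4.3, -0.0, 1.9]
grip_width: 0.0002
```

drive_tool(
  commands=[
    {"linear":[-0.003,0,0.008],"dr":[0,0,0],"jaw":1},
    {"linear":[0,0,0.008],"dr":[0,0,0],"jaw":1},
    {"linear":[0.001,0,0.008],"dr":[0,0,0],"jaw":1},
    {"linear":[0.001,0,0.008],"dr":[0,0,0],"jaw":1},
  ],
)

```text
clock: 15.08
tcp_pos: [0.6048, -0.231, 0.0975]
orientation: [3.137, 0.077, 0.031]
contact_force: [2.0, 0.8, 4.7]
grip_width: -0.0002
```

drive_tool(
  commands=[
    {"linear":[0.001,0,0.008],"dr":[0,0,0],"jaw":1},
    {"linear":[0.001,0,0.008],"dr":[0,0,0],"jaw":1},
    {"linear":[0.001,0,0.008],"dr":[0,0,0],"jaw":1},
    {"linear":[0.001,0,0.008],"dr":[0,0,0],"jaw":1},
  ],
)

```text
clock: 15.58
tcp_pos: [0.6105, -0.23, 0.0636]
orientation: [3.138, 0.078, 0.033]
contact_force: [0.1, 1.8, 3.1]
grip_width: 0.0002
```

drive_tool(
  commands=[
    {"linear":[0,0,0.007],"dr":[0,0,0],"jaw":1},
    {"linear":[0,0,0.006],"dr":[0,0,0],"jaw":1},
    {"linear":[0,0,0.003],"dr":[0,0,0],"jaw":1},
  ],
)

```text
clock: 15.95
tcp_pos: [0.611, -0.2296, 0.0476]
orientation: [3.138, 0.078, 0.031]
contact_force: [-8.4, 3.5, 34.3]
grip_width: 0.0
```

drive_tool(
  commands=[
    {"linear":[0,0,0.002],"dr":[0,0,0],"jaw":1},
    {"linear":[0,0,0.001],"dr":[0,0,0],"jaw":1},
  ],
)

```text
clock: 16.2
tcp_pos: [0.6109, -0.2295, 0.0481]
orientation: [3.136, 0.078, 0.03]
contact_force: [-0.8, 2.4, 8.1]
grip_width: 0.0
```

drive_tool(
  commands=[
    {"linear":[0,0,-0.03],"dr":[0,0,0],"jaw":1},
    {"linear":[-0.01,0,-0.06],"dr":[0,0,0],"jaw":1},
    {"linear":[-0.03,-0.03,-0.06],"dr":[0,0,0],"jaw":0.6},
    {"linear":[-0.03,-0.03,-0.06],"dr":[0,0,0],"jaw":0.2},
    {"linear":[-0.03,-0.02,-0.05],"dr":[0,0,0],"jaw":0},
  ],
)

```text
clock: 16.82
tcp_pos: [0.504, -0.1647, 0.2867]
orientation: [3.138, 0.066, -0.004]
contact_force: [0.4, -0.6, 0.9]
grip_width: 0.0541
```

```bash
python3 - <<'E'
from h import *
st()
im,_=shot('wrist','w10');shot('scene','s10')
cv2.imwrite('pics/w10b.png',cv2.resize(im,(800,600),interpolation=3)[:,:,::-1])
E
```

```text
clock 16.825
tcp_pos [ 0.504  -0.1647  0.2867]
orientation [ 3.1382  0.0663 -0.0041]
contact_force [ 0.3922 -0.613   0.8786]
grip_width 0.0541
joints [ 0.6769  0.2366 -0.5638  1.8013  0.1413  1.1452 -1.4617]
```

View pics/w10b.png

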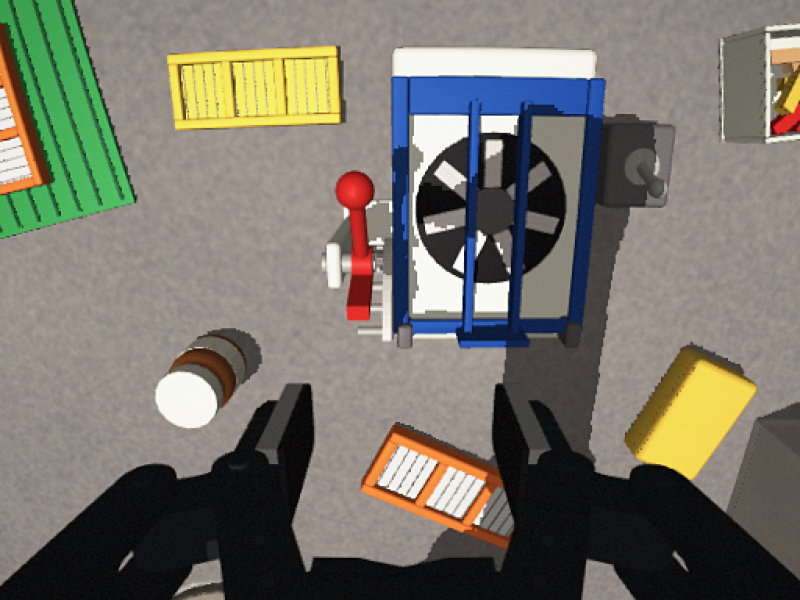

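```bash
python3 - <<'E'
from h import *
import fit
from fit import W
c=cal('w10')
f=lambda u,v,z:onz(c,u/1.5625,v/1.5625,z)
A,B=f(393,79,.048),f(605,80,.048);print(A,B,np.linalg.norm(A-B),(A+B)/2,'yaw',np.arctan2(-(B-A)[0]*-1*-1,1))
y=np.arctan2((A-B)[1],(A-B)[0])-np.pi/2;print('yaw',y)
m=(A+B)/2;print('centre from edge',m-.09*np.array([np.cos(y),np.sin(y),0]))
p=np.load('p.npy');print('fit middle',W(p,-.005,0,.06),'edge',W(p,.09,0,.048))
print('stop: (457,335),(529,335) z.076', f(458,335,.076),f(529,334,.076))
P1,P2=f(393,48,.03),f(598,50,.03);print('plinth far',P1,P2,'pred',W(p,.1125,.075,.03),W(p,.1125,-.075,.03))
print('tip',f(656,187,.083),'pred',W(p,.017,-.105,.083))
go((.5986,.1694,.12),.2285,0)
E
```

```text
[ 0.6215535  -0.15471052  0.048     ] [ 0.62925508 -0.30213439  0.048     ] 0.14762490007350532 [ 0.62540429 -0.22842246  0.048     ] yaw -0.007701424366733037
yaw 0.05219359658332068
centre from edge [ 0.53552685 -0.23311775  0.048     ]
fit middle [ 0.53030516 -0.23318652  0.06      ] edge [ 0.62520692 -0.22886742  0.048     ]
stop: (457,335),(529,335) z.076 [ 0.44657605 -0.20903893  0.076     ] [ 0.44937792 -0.26117358  0.076     ]
plinth far [ 0.64441084 -0.15359582  0.03      ] [ 0.65165897 -0.30097634  0.03      ] pred [ 0.64427384 -0.15292202  0.03      ] [ 0.65109348 -0.30276692  0.03      ]
tip [ 0.56019702 -0.33378647  0.083     ] pred [ 0.55705616 -0.33707774  0.083     ]
now [ 0.5054 -0.1639  0.2911] world d [ 0.0932  0.3333 -0.1711] | tool d [ 0.1069 -0.33    0.1693] dr [  0.41  -0.22 -10.58] | d in final tool axes [ 0.1663 -0.3035  0.1711]
```

drive_tool(
  commands=[
    {"linear":[0.018,-0.055,0],"dr":[0,0,0],"jaw":0},
    {"linear":[0.018,-0.055,0],"dr":[0,0,0],"jaw":0},
    {"linear":[0.018,-0.055,0],"dr":[0,0,0],"jaw":0},
    {"linear":[0.018,-0.055,0],"dr":[0,0,0],"jaw":0},
    {"linear":[0.018,-0.055,0.02],"dr":[0,0,0],"jaw":0},
    {"linear":[0.018,-0.055,0.03],"dr":[0,0,0],"jaw":0},
    {"linear":[0,0,0.05],"dr":[0,0,-5],"jaw":0},
    {"linear":[0,0,0.05],"dr":[0,0,-5],"jaw":0},
  ],
)

```text
clock: 17.92
tcp_pos: [0.5998, 0.1634, 0.1294]
orientation: [3.108, 0.322, -0.009]
contact_force: [1.2, -0.0, 0.6]
grip_width: 0.0854
```

```bash
python3 - <<'E'
from h import *
st()
go((.5986,.1694,.05),.2285,0)
im,_=shot('wrist','w11')
E
```

```text
clock 17.925
tcp_pos [0.5998 0.1634 0.1294]
orientation [ 3.1081  0.3224 -0.0088]
contact_force [ 1.1815 -0.0075  0.6021]
grip_width 0.0854
joints [ 0.098   0.5887 -0.6519  1.737   0.4362  0.9751 -2.0916]
now [0.5998 0.1634 0.1294] world d [-0.0012  0.006  -0.0794] | tool d [ 0.0007 -0.0074  0.0793] dr [ 0.92  0.43 -1.25] | d in final tool axes [ 0.0002 -0.0061  0.0794]
```

View pics/w11.png

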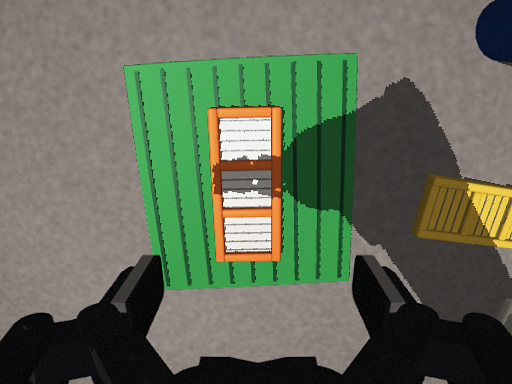

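drive_tool(
  commands=[
    {"linear":[0,-0.006,0.04],"dr":[0.9,0.4,-1.2],"jaw":0},
    {"linear":[0,0,0.03],"dr":[0,0,0],"jaw":0},
    {"linear":[0,0,0],"dr":[0,0,0],"jaw":0},
  ],
)

```text
clock: 18.35
tcp_pos: [0.5909, 0.1628, 0.0474]
orientation: [3.116, 0.354, -0.031]
contact_force: [0.8, -0.7, -0.1]
grip_width: 0.0857
```

```bash
python3 - <<'E'
from h import *
go((.5986,.1694,.004),.2285,0)
E
```

```text
now [0.5909 0.1628 0.0474] world d [ 0.0077  0.0066 -0.0434] | tool d [ 0.0098 -0.0049  0.0432] dr [ 0.19  1.16 -0.11] | d in final tool axes [ 0.009  -0.0047  0.0434]
```

drive_tool(
  commands=[
    {"linear":[0.009,-0.005,0.015],"dr":[0,1.1,0],"jaw":0},
    {"linear":[0,0,0.015],"dr":[0,0,0],"jaw":0},
    {"linear":[0,0,0.009],"dr":[0,0,0],"jaw":0},
    {"linear":[0,0,0],"dr":[0,0,0],"jaw":0},
  ],
)

```text
clock: 18.85
tcp_pos: [0.6011, 0.1697, 0.009]
orientation: [3.118, 0.351, 0.007]
contact_force: [-0.4, -0.4, 0.3]
grip_width: 0.0858
```

```bash
python3 - <<'E'
from h import *
go((.5986,.1694,.003),.2285,0)
im,_=shot('wrist','w12')
E
```

```text
now [0.6011 0.1697 0.009 ] world d [-0.0025 -0.0003 -0.006 ] | tool d [-0.0025 -0.0002  0.006 ] dr [ 0.25 -0.24 -0.24] | d in final tool axes [-0.0025 -0.0002  0.006 ]
```

View pics/w12.png

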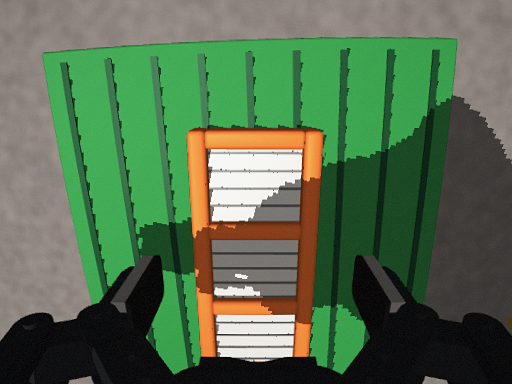

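drive_tool(
  commands=[
    {"linear":[-0.002,0,0.005],"dr":[0,0,0],"jaw":0},
    {"linear":[0,0,0],"dr":[0,0,0],"jaw":0.3},
    {"linear":[0,0,0],"dr":[0,0,0],"jaw":0.6},
    {"linear":[0,0,0],"dr":[0,0,0],"jaw":1},
    {"linear":[0,0,0],"dr":[0,0,0],"jaw":1},
  ],
)

```text
clock: 19.52
tcp_pos: [0.6001, 0.1696, 0.0056]
orientation: [3.119, 0.351, 0.012]
contact_force: [-0.6, 0.1, -0.4]
grip_width: 0.0547
```

drive_tool(
  commands=[
    {"linear":[0,0,0],"dr":[0,0,0],"jaw":1},
    {"linear":[0,0,-0.01],"dr":[0,0,0],"jaw":1},
    {"linear":[0,0,-0.03],"dr":[0,0,0],"jaw":1},
    {"linear":[0,0,-0.04],"dr":[0,0,0],"jaw":1},
    {"linear":[0,0,-0.05],"dr":[0,0,0],"jaw":1},
    {"linear":[0,0,-0.05],"dr":[0,0,0],"jaw":1},
  ],
)

```text
clock: 20.27
tcp_pos: [0.596, 0.1689, 0.1883]
orientation: [3.117, 0.352, -0.002]
contact_force: [0.8, -0.2, -1.4]
grip_width: 0.0545
```

```bash
python3 - <<'E'
from h import *
st()
shot('wrist','w13');shot('scene','s13')
for y in (.048+np.pi/2,.048-np.pi/2): go((.5303,-.2332,.25),y,0)
E
```

```text
clock 20.275
tcp_pos [0.596  0.1689 0.1883]
orientation [ 3.117e+00  3.521e-01 -1.900e-03]
contact_force [ 0.8047 -0.1523 -1.4067]
grip_width 0.0545
joints [ 0.1297  0.5219 -0.6974  1.6988  0.3798  1.0627 -2.0372]
now [0.5994 0.171  0.1933] world d [-0.0691 -0.4042  0.0567] | tool d [-0.1569  0.3789 -0.0568] dr [  0.54  -0.29 -79.87] | d in final tool axes [-0.4005 -0.0884 -0.0567]
now [0.5994 0.171  0.1933] world d [-0.0691 -0.4042  0.0567] | tool d [-0.1569  0.3789 -0.0568] dr [ -0.31  -0.56 100.12] | d in final tool axes [ 0.4005  0.0884 -0.0567]
```

View pics/w13.png

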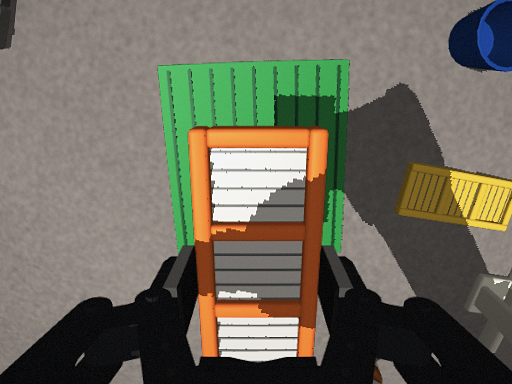

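```bash
python3 - <<'E'
from h import *
a=np.load('pics/s13.npy')[100:260,230:400];cv2.imwrite('pics/s13b.png',cv2.resize(a,None,fx=4,fy=3.75,interpolation=3)[:,:,::-1])
E
```

```text
(no output)
```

View pics/s13b.png

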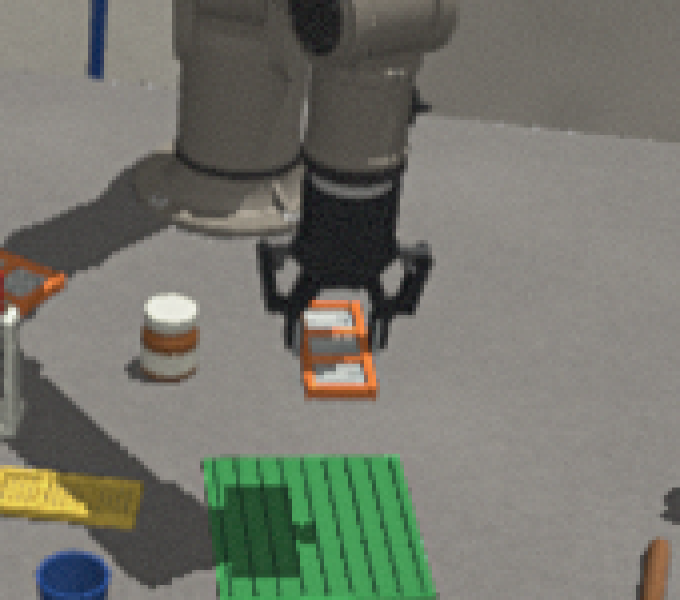

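drive_tool(
  commands=[
    {"linear":[-0.02,0.047,-0.014],"dr":[0,0,0],"jaw":1},
    {"linear":[-0.02,0.047,-0.014],"dr":[0,0,0],"jaw":1},
    {"linear":[-0.02,0.047,-0.014],"dr":[0,0,0],"jaw":1},
    {"linear":[-0.02,0.047,-0.014],"dr":[0,0,0],"jaw":1},
    {"linear":[-0.02,0.047,0],"dr":[0,0,0],"jaw":1},
    {"linear":[-0.02,0.047,0],"dr":[0,0,0],"jaw":1},
    {"linear":[-0.02,0.047,0],"dr":[0,0,0],"jaw":1},
    {"linear":[-0.018,0.047,0],"dr":[0,0,0],"jaw":1},
  ],
)

```text
clock: 21.38
tcp_pos: [0.5269, -0.2368, 0.2524]
orientation: [3.118, 0.37, 0.02]
contact_force: [1.3, -0.6, -0.7]
grip_width: 0.0546
```

drive_tool(
  commands=[
    {"linear":[0,0,0],"dr":[0,0,-10],"jaw":1},
    {"linear":[0,0,0],"dr":[0,0,-10],"jaw":1},
    {"linear":[0,0,0],"dr":[0,0,-10],"jaw":1},
    {"linear":[0,0,0],"dr":[0,0,-10],"jaw":1},
    {"linear":[0,0,0],"dr":[0,0,-10],"jaw":1},
    {"linear":[0,0,0],"dr":[0,0,-10],"jaw":1},
    {"linear":[0,0,0],"dr":[0,0,-10],"jaw":1},
    {"linear":[0,0,0],"dr":[0,0,-10],"jaw":1},
  ],
)

```text
clock: 22.38
tcp_pos: [0.5218, -0.2424, 0.2509]
orientation: [2.105, 2.322, 0.005]
contact_force: [0.7, -0.9, -0.5]
grip_width: 0.0545
```

```bash
python3 - <<'E'
from h import *
st()
shot('wrist','w14')
go((.5303,-.2332,.15),.048+np.pi/2,0)
E
```

```text
clock 22.375
tcp_pos [ 0.5218 -0.2424  0.2509]
orientation [2.1047 2.3222 0.005 ]
contact_force [ 0.724  -0.8979 -0.4549]
grip_width 0.0545
joints [ 1.0386  0.4394 -0.9327  1.7369  0.3849  1.152   0.0922]
now [ 0.5217 -0.2425  0.2507] world d [ 0.0086  0.0093 -0.1007] | tool d [0.0087 0.0088 0.1008] dr [0.42 0.17 3.26] | d in final tool axes [0.0089 0.009  0.1007]
```

View pics/w14.png

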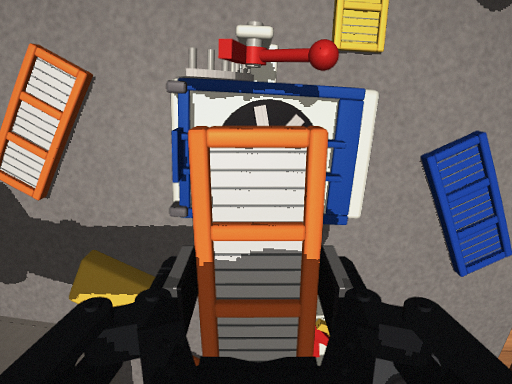

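drive_tool(
  commands=[
    {"linear":[0.01,0.009,0.02],"dr":[0.4,0,3.2],"jaw":1},
    {"linear":[0,0,0.045],"dr":[0,0,0],"jaw":1},
    {"linear":[0,0,0.045],"dr":[0,0,0],"jaw":1},
    {"linear":[0,0,0.03],"dr":[0,0,0],"jaw":1},
    {"linear":[0,0,0],"dr":[0,0,0],"jaw":1},
  ],
)

```text
clock: 23.05
tcp_pos: [0.5299, -0.2323, 0.1078]
orientation: [2.182, 2.255, -0.003]
contact_force: [0.3, -0.7, -0.3]
grip_width: 0.0549
```

```bash
python3 - <<'E'
from h import *
st()
shot('wrist','w15')
go((.5303,-.2317,.063),.048+np.pi/2,0)
E
```

```text
clock 23.05
tcp_pos [ 0.5299 -0.2323  0.1078]
orientation [ 2.1816  2.2552 -0.0034]
contact_force [ 0.3159 -0.7423 -0.3256]
grip_width 0.0549
joints [ 0.9114  0.601  -0.8131  1.8573  0.5481  0.9194 -0.126 ]
now [ 0.531  -0.2324  0.1092] world d [-0.0007  0.0007 -0.0462] | tool d [ 0.0009 -0.0009  0.0462] dr [ 0.2   0.29 -0.83] | d in final tool axes [ 0.0007 -0.0007  0.0462]
```

View pics/w15.png

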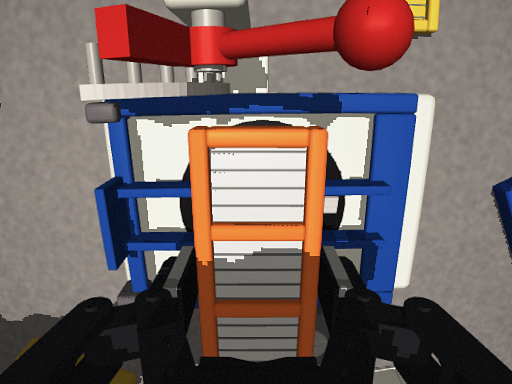

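drive_tool(
  commands=[
    {"linear":[0.001,-0.001,0.018],"dr":[0,0,-0.8],"jaw":1},
    {"linear":[0,0,0.014],"dr":[0,0,0],"jaw":1},
    {"linear":[0,0,0.006],"dr":[0,0,0],"jaw":1},
    {"linear":[0,0,0],"dr":[0,0,0],"jaw":1},
  ],
)

```text
clock: 23.6
tcp_pos: [0.5322, -0.2324, 0.072]
orientation: [2.162, 2.264, 0.001]
contact_force: [0.6, 0.6, -1.0]
grip_width: 0.0549
```

```bash
python3 - <<'E'
from h import *
st()
go((.5303,-.2317,.0615),.048+np.pi/2,0)
E
```

```text
clock 23.6
tcp_pos [ 0.5322 -0.2324  0.072 ]
orientation [2.1621e+00 2.2639e+00 8.0000e-04]
contact_force [ 0.6019  0.555  -0.9605]
grip_width 0.0549
joints [ 0.8841  0.6465 -0.7798  1.8788  0.603   0.8562 -0.1573]
now [ 0.5322 -0.2324  0.072 ] world d [-0.0019  0.0007 -0.0105] | tool d [ 0.0009 -0.002   0.0105] dr [ 0.46  0.44 -0.12] | d in final tool axes [ 0.0008 -0.0019  0.0105]
```

drive_tool(
  commands=[
    {"linear":[0.001,-0.002,0.006],"dr":[0.4,0.4,0],"jaw":1},
    {"linear":[0,0,0.002],"dr":[0,0,0],"jaw":1},
    {"linear":[0,0,0],"dr":[0,0,0],"jaw":1},
  ],
)

```text
clock: 23.98
tcp_pos: [0.5307, -0.2316, 0.0642]
orientation: [2.169, 2.27, 0.001]
contact_force: [-0.5, 0.1, -0.6]
grip_width: 0.0546
```

drive_tool(
  commands=[
    {"linear":[0,0,0.002],"dr":[0,0,0],"jaw":1},
    {"linear":[0,0,0],"dr":[0,0,0],"jaw":1},
  ],
)

```text
clock: 24.22
tcp_pos: [0.5309, -0.2318, 0.0623]
orientation: [2.169, 2.27, 0.001]
contact_force: [0.2, -0.0, -0.6]
grip_width: 0.0545
```

drive_tool(
  commands=[
    {"linear":[0,0,0.0015],"dr":[0,0,0],"jaw":1},
    {"linear":[0,0,0],"dr":[0,0,0],"jaw":1},
  ],
)

```text
clock: 24.48
tcp_pos: [0.5312, -0.2318, 0.0616]
orientation: [2.168, 2.269, 0.001]
contact_force: [-0.5, -0.2, 0.8]
grip_width: 0.0549
```

drive_tool(
  commands=[
    {"linear":[0,0,0],"dr":[0,0,0],"jaw":0.3},
    {"linear":[0,0,0],"dr":[0,0,0],"jaw":0.1},
    {"linear":[0,0,0],"dr":[0,0,0],"jaw":0},
    {"linear":[0,0,0],"dr":[0,0,0],"jaw":0},
    {"linear":[0,0,-0.03],"dr":[0,0,0],"jaw":0},
    {"linear":[0,0,-0.05],"dr":[0,0,0],"jaw":0},
    {"linear":[0,0,-0.06],"dr":[0,0,0],"jaw":0},
    {"linear":[0,0,-0.06],"dr":[0,0,0],"jaw":0},
  ],
)

```text
clock: 25.48
tcp_pos: [0.5278, -0.2312, 0.2617]
orientation: [-2.164, -2.267, 0.003]
contact_force: [1.2, -0.5, 0.0]
grip_width: 0.0856
```

```bash
python3 - <<'E'
from h import *
st()
im,_=shot('wrist','w16')
cv2.imwrite('pics/w16b.png',cv2.resize(im,(800,600),interpolation=3)[:,:,::-1])
E
```

```text
clock 25.475
tcp_pos [ 0.5278 -0.2312  0.2617]
orientation [-2.1644 -2.2674  0.0029]
contact_force [ 1.2075 -0.4549  0.02  ]
grip_width 0.0856
joints [ 1.0101  0.4376 -0.9288  1.7107  0.3714  1.1898  0.0297]
```

View pics/w16b.png

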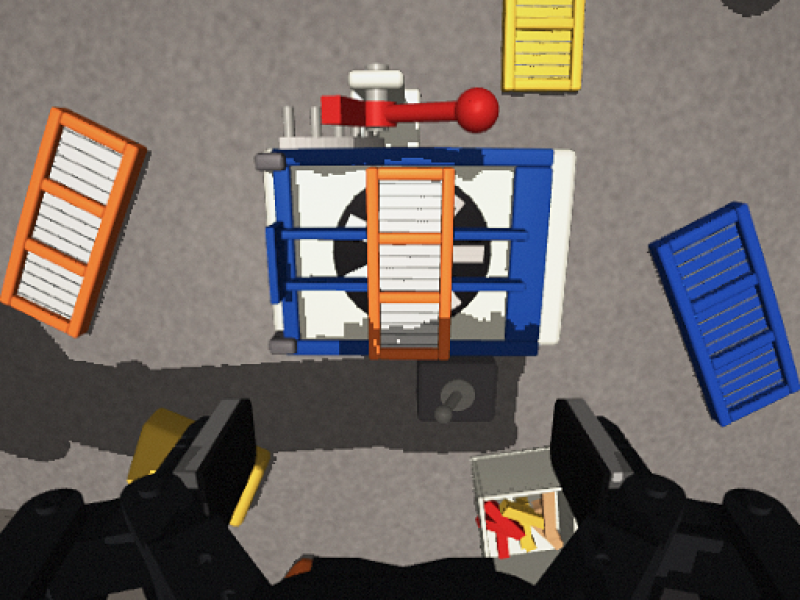

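```bash
python3 - <<'E'
from h import *
from fit import W
p=np.load('p.npy')
c=cal('w16');d=cal('w10')
print('tip',onz(c,444/1.5625,414/1.5625,.082),tri(c,(444/1.5625,414/1.5625),d,(656/1.5625,187/1.5625)),'pred',W(p,.017,-.105,.082),'piv',W(p,.03,-.105,.05),onz(c,457/1.5625,394/1.5625,.05))
P=np.array([onz(c,u/1.5625,v/1.5625,.074) for u,v in((367,169),(453,169),(450,359),(370,359))]);print('screen',P.round(4),P.mean(0).round(4))
t=cal('top0');print('jug cap',onz(t,417,199,.19),'low',onz(t,395,222,.05))
go((.505,-.334,.2),.048+np.pi/2,0)
E
```

```text
tip [ 0.56051127 -0.33536895  0.082     ] (array([ 0.56022519, -0.3329369 ,  0.08555591]), np.float64(0.0007979204454446196)) pred [ 0.55705616 -0.33707774  0.082     ] piv [ 0.57004272 -0.3364867   0.05      ] [ 0.57264458 -0.33571293  0.05      ]
screen [[ 0.5017 -0.1718  0.074 ]
 [ 0.555  -0.1692  0.074 ]
 [ 0.5624 -0.2968  0.074 ]
 [ 0.5071 -0.2995  0.074 ]] [ 0.5316 -0.2343  0.074 ]
jug cap [ 0.4911182  -0.60431654  0.19      ] low [ 0.4311607 -0.5632462  0.05     ]
now [ 0.5321 -0.2313  0.2703] world d [-0.0271 -0.1027 -0.0703] | tool d [-0.1013 -0.0322  0.0702] dr [ 0.26  0.06 -0.07] | d in final tool axes [-0.1013 -0.032   0.0703]
```

drive_tool(
  commands=[
    {"linear":[-0.034,-0.011,0],"dr":[0,0,0],"jaw":0.5},
    {"linear":[-0.034,-0.011,0],"dr":[0,0,0],"jaw":1},
    {"linear":[-0.034,-0.01,0],"dr":[0,0,0],"jaw":1},
    {"linear":[0,0,0.05],"dr":[0,0,0],"jaw":1},
    {"linear":[0,0,0.05],"dr":[0,0,0],"jaw":1},
    {"linear":[0,0,0],"dr":[0,0,0],"jaw":1},
  ],
)

```text
clock: 26.28
tcp_pos: [0.5073, -0.3395, 0.1718]
orientation: [2.16, 2.263, 0.005]
contact_force: [-0.3, 0.4, 0.0]
grip_width: 0.0003
```

```bash
python3 - <<'E'
from h import *
st()
go((.508,-.3345,.073),.048+np.pi/2,0)
im,_=shot('wrist','w17')
E
```

```text
clock 26.275
tcp_pos [ 0.5073 -0.3395  0.1718]
orientation [2.1601 2.2627 0.0053]
contact_force [-0.2854  0.3695  0.038 ]
grip_width 0.0003
joints [ 1.1008  0.5643 -0.8429  1.7417  0.4838  1.0411  0.1349]
now [ 0.5073 -0.3395  0.1718] world d [ 0.0007  0.005  -0.0988] | tool d [ 0.0057 -0.0002  0.0987] dr [ 0.67  0.42 -0.09] | d in final tool axes [0.0049 0.0009 0.0988]
```

View pics/w17.png

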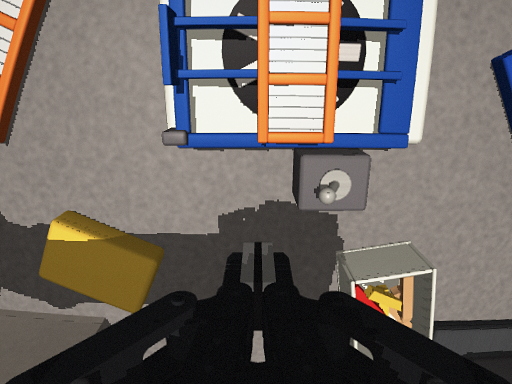

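drive_tool(
  commands=[
    {"linear":[0.005,0,0.04],"dr":[0.6,0.4,0],"jaw":1},
    {"linear":[0,0,0.035],"dr":[0,0,0],"jaw":1},
    {"linear":[0,0,0.02],"dr":[0,0,0],"jaw":1},
    {"linear":[0,0,0],"dr":[0,0,0],"jaw":1},
  ],
)

```text
clock: 26.82
tcp_pos: [0.5174, -0.3372, 0.0872]
orientation: [2.155, 2.259, 0.009]
contact_force: [0.5, -0.2, 0.1]
grip_width: -0.0001
```

```bash
python3 - <<'E'
from h import *
st()
go((.525,-.3345,.074),.048+np.pi/2,0)
E
```

```text
clock 26.825
tcp_pos [ 0.5174 -0.3372  0.0872]
orientation [2.1553 2.2585 0.0089]
contact_force [ 0.4673 -0.1786  0.1431]
grip_width -0.0001
joints [ 1.0357  0.6678 -0.7749  1.7898  0.5857  0.906   0.0483]
now [ 0.5174 -0.3372  0.0872] world d [ 0.0076  0.0027 -0.0132] | tool d [0.0025 0.0075 0.0133] dr [ 1.01  0.59 -0.07] | d in final tool axes [0.0023 0.0077 0.0132]
```

drive_tool(
  commands=[
    {"linear":[0.003,0,0.013],"dr":[0.9,0.5,0],"jaw":1},
    {"linear":[0,0.01,0],"dr":[0,0,0],"jaw":1},
    {"linear":[0,0.01,0],"dr":[0,0,0],"jaw":1},
  ],
)

```text
clock: 27.2
tcp_pos: [0.5406, -0.3344, 0.0774]
orientation: [2.165, 2.267, 0.002]
contact_force: [0.9, 0.8, 0.1]
grip_width: -0.0001
```

drive_tool(
  commands=[
    {"linear":[0,0.01,0],"dr":[0,0,0],"jaw":1},
    {"linear":[0,0.01,0],"dr":[0,0,0],"jaw":1},
  ],
)

```text
clock: 27.45
tcp_pos: [0.564, -0.3334, 0.0812]
orientation: [2.163, 2.265, 0.002]
contact_force: [0.3, -0.4, 0.8]
grip_width: -0.0
```

drive_tool(
  commands=[
    {"linear":[0,0.007,0.004],"dr":[0,0,0],"jaw":1},
    {"linear":[0,0,0],"dr":[0,0,0],"jaw":1},
    {"linear":[0,-0.02,0],"dr":[0,0,0],"jaw":1},
    {"linear":[0,-0.015,-0.04],"dr":[0,0,0],"jaw":1},
    {"linear":[0,0,-0.06],"dr":[0,0,0],"jaw":1},
    {"linear":[-0.02,0,-0.06],"dr":[0,0,0],"jaw":1},
  ],
)

```text
clock: 28.2
tcp_pos: [0.5335, -0.3513, 0.2351]
orientation: [-2.163, -2.273, 0.006]
contact_force: [1.2, -1.1, -0.2]
grip_width: 0.0001
```

```bash
python3 - <<'E'
from h import *
st()
im,_=shot('wrist','w18');shot('scene','s18');shot('top','top18')
cv2.imwrite('pics/w18b.png',cv2.resize(im,(800,600),interpolation=3)[:,:,::-1])
a=np.load('pics/s18.npy')[130:270,130:350];cv2.imwrite('pics/s18b.png',cv2.resize(a,None,fx=3.6,fy=3.6,interpolation=3)[:,:,::-1])
E
```

```text
clock 28.2
tcp_pos [ 0.5335 -0.3513  0.2351]
orientation [-2.1629 -2.2733  0.0056]
contact_force [ 1.1927 -1.1411 -0.2162]
grip_width 0.0001
joints [ 1.0787  0.5547 -0.8568  1.596   0.4427  1.2011  0.1808]
```

View pics/w18b.png

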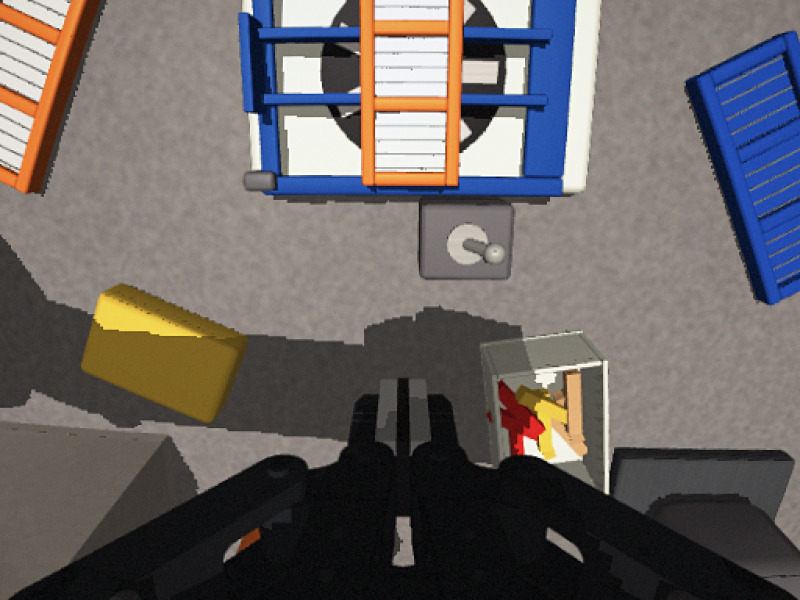

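View pics/s18b.png

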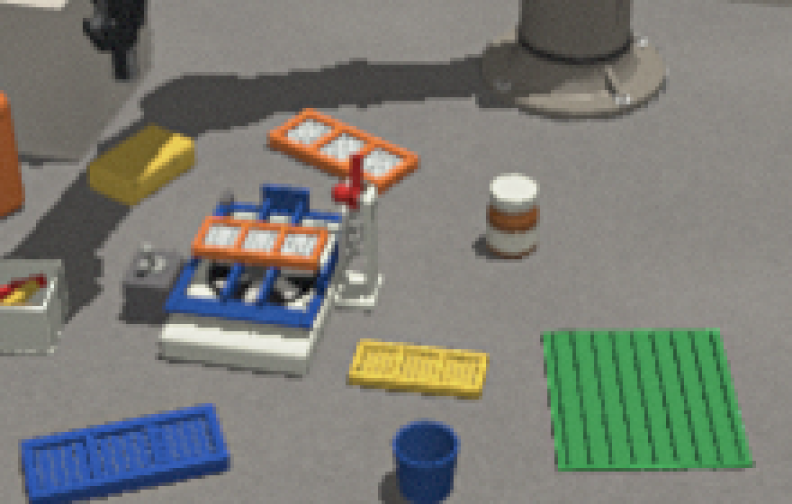

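View pics/top18.png

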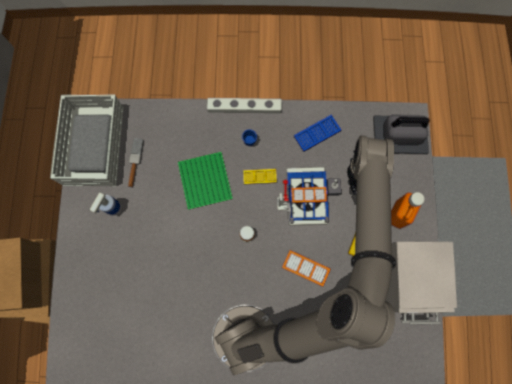

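```bash
python3 - <<'E'
from h import *
print(job.hand_in())
E
```

```text
the job is handed in; nothing more can be done
None
```

The job is done in the order you asked and handed in after about 28 s of the 72 s. I took the smaller orange screen off the rack and laid it flat on the mat. Then I threw the pawl over, folded the rack flat, and laid the screen crosswise over the rack's middle. Last, I flipped the fan switch on and moved the gripper clear.

**Last checks:**
- **Screen:** it lies crosswise on both ribs. Its measured centre is (0.532, -0.234), against a rack middle of (0.530, -0.233), so it is within about 2 mm.
- **Rack:** it went down to a stop with the fingertip at 48 mm, as expected for folded flat, and the next picture showed it flat.
- **Pawl:** it was thrown over and still so after the screen was placed; I last saw it clearly just before the switch move.
- **Switch:** the bat leans away from the robot, which is on.
- **Other things:** they look unmoved by eye in the last pictures; I did not measure them.

**Checks that disagreed:**
- The fingertip read 34 N for a moment as the rack reached its stop, then fell to 8 N.
- The switch tip sat about 3 mm from where the fitted stand position put it. I used the measured position.

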